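# Clamp the amplifier board to the first click and fill the parts tub

### The arm

A 6-joint arm with a two-finger parallel gripper is mounted at the origin on the work surface. World frame = base frame: x ahead of the robot, y to its left, z up, the work surface at z = 0. Lengths are in mm, angles in rad, forces in N, time in s.
With the tool pointing down it reaches from about 350 to 775 mm from the base axis. Payload 7.3 kg.
Tool frame: the origin (TCP) lies on the mounting face of the last link; the fingertips stand 178 mm ahead of it and the grasp point (between the pads) lies 159 mm ahead of it; z points along the fingers, y is the line along which they close (so a half turn about z gives the same grasp; the last joint's range is limited). The gripper opens to 92 mm and grips with 3 to 60 N. Pads are 19 mm wide; open, the fingers measure 130 mm over their backs; the gripper's body (75 mm by 190 mm) begins 47 mm behind the grasp point.
Start: joints at [-1.357, 0.342, 1.524, -0, 1.275, -0.146], TCP at [184.865, -491.378, 404.741] pointing down, gripper open.
Joint ranges: [-2.53, 2.53], [-0.77, 2.02], [0.04, 2.7], [-1, 4.14], [0.28, 2.66], [-3.11, 3.11]. Speed limits (rad/s): [2.57, 2.57, 3.14, 3.14, 3.14, 3.14].

### API

Orientations are given as a unit quaternion [w, x, y, z].
In Python, from bench import arm, viewer, workorder gives the robot as it stands. The module is installed in compiled form; this text tells all that it offers.
- The arm moves only by the tool arm_command, never from a script. Its argument "series" is a list of rows, each a list of 3 entries, a list of its own where there are three numbers: the turn, a rotation vector about the world's x, y, z in rad, then the shift along the world's x, y, z in m, then the opening in per cent of the stroke, from 0 (shut) to 100 (fully open). A call has exactly 5 rows; each row is the pose to reach, as a shift and turn from the pose commanded when the call began; what a row does not reach only later rows make up. A row lasts 1/10 s, in which the tool goes at most 50 mm and 8.59 degrees, less where a joint would pass 70% of its speed; a pose out of reach is approached as far as the arm can. A call with a gripper value outside its range is refused whole. The fingers move at their own pace and stop on an object; "newtons" is the grip in N (left out, the last holds). Time passes only in rows, so rows that repeat a pose let the fingers close, or fill a call up. It gives the time, the measured TCP pose, the force, the opening and the grip force at its end, in the units of the state.
- arm.observe(): the state, without advancing time (a new reading comes with each control period).
- viewer.snapshot(name): name is "scene" or "top" or "wrist"; returns a dict with "pixels" (400x640x3 uint8, blue, green, red), "fx", "fy", "cx", "cy" (pixels), "D" ([k1, k2, p1, p2, k3] as OpenCV has them; the pictures are not rectified), "pose" (4x4, takes a point from camera to world coordinates); the wrist camera has in their place "mount" (4x4, takes a point from camera to tool coordinates, whose origin is the TCP and whose axes are the flange's). Camera axes: x right, y up, looking along -z (the intrinsics and any distortion apply to the point x, -y, -z); pixel columns grow to the right and rows downward; lengths in mm; the calibration is good to about 2 mm. A picture is of the moment at which its call begins: read the wrist's pose just before it. There is no depth.
- workorder.finish_job(): hands the job in; it is judged then, once.
The state is a dict: "time_s": time; "joint_positions": joint angles; "joint_velocities": joint speeds; "tau": joint torques, N m; "position": TCP position; "ee_rot": TCP orientation; "ft_force": force on the tool from outside, world axes, zero at the start; "ft_torque": the same for the moment, N m; "finger_gap": opening from 0.0 (shut) to 1.0 (fully open); "finger_force": force on a finger pad.
Only numpy, scipy, OpenCV 4.12 (cv2) and the standard library are available. Lean on these libraries where they do the work, as an engineer would, in place of code of your own. Each camera call takes 0.05 s, during which the arm holds its last target. There are 200 camera calls.

### The job

Get the bench ready for building an amplifier. Lay the amplifier board, circuit side up, on the vise between its jaws, about midway along them, and turn the orange knob clockwise until the clutch clicks once with the board gripped; stop at that first click, never a second. Turn the upside-down yellow tub mouth-up on the bench and put every loose electronic part (capacitor, transformer, relay, trimmer, terminal block, whichever are there) inside it, and leave the other things on the bench alone.

Things in the scene. Friction and masses are not known exactly. Their poses are not given: they have to be found in the camera images.
- vise: low blue board vise bolted to the bench: base plate 130 (x) x 200 (y) x 14 mm high, origin under its centre; may be turned a little. On the plate, both jaws are aluminium bars 110 mm long (along x), 16 mm thick and 12 mm high. The fixed jaw's gripping face is at y = -68 mm; the moving jaw slides towards it (to the vise's -y). The knob's axis is at x = 0, y = +62 mm
- bed (a point): point on the top of the vise's plate (14 mm above the bench), 23 mm from the fixed jaw's face: where the middle of the board lies when it is clamped; axes as the vise's
- jaw_face (a point): centre of the moving jaw's gripping face, 6 mm above the plate
- jaw (a joint): travel of the moving jaw in m: 0 fully open (62 mm between the jaws), growing as it closes; 0.0155 to 0.016 when the 46 mm board is gripped; end of travel 0.026. The knob drives it, 7 mm per radian
- knob_bar (a point): middle of the knob's orange grip bar, 46 mm long (the point's x), 13 mm thick (y), 28 mm tall, on a black disc 56 mm across. The point is 54 mm above the bench, the bar's top 69 mm, the disc's top 41 mm. Clockwise from above closes the jaw: 1.4 to 2.3 rad from start to grip, so re-grasp. Takes about 0.11 N m turned calmly until the jaw bites; a jerk can trip the clutch early
- spindle (a joint): angle of the driven shaft with its dark flange below the knob, rad, clockwise from above is positive; jaw travel = 0.007 m per rad
- knob (a joint): slip of the knob over its shaft in the spring clutch, rad, clockwise positive: about 0 until the board is gripped; then at about 0.25 N m it climbs to about 0.39, torque fading (let go earlier, it springs back), then clicks and snaps into the next notch at 0.79. One notch is 0.79 rad; the second click comes at about 1.18. The white line on the knob's rim points at the flange's white tick at first, at the green tick after one click, at the red one after two (too many)
- board: amplifier board in a black carrier, 90 (x) x 46 (y) x 8 mm thick with green circuit face up, 130 g; origin under its centre. Either way round fits the vise
- heatsink (a point): on the board's centre, 22 mm above its underside: the middle of the aluminium heat sink, a block 20 (x) x 30 (y) mm that rises from 8 to 34 mm above the underside; good to grasp across x. Axes as the board's
- tub: square yellow parts tub, outside 64 x 64 x 44 mm high, walls and floor 3 mm, 70 g; origin at the centre of the outside of its floor, z points from the floor to the mouth (so z points down at the start: it stands mouth-down)
- tub_mid (a point): centre of the tub, half-way up; axes as the tub's
- capacitor_mid (a point): blue round electrolytic capacitor, 22 mm diameter, 24 mm tall, standing with its axis (z) upright; this is its centre, half-way up (without any stub). May be absent
- transformer_mid (a point): small transformer, dark steel with an orange winding, box 24 (x) x 22 (y) x 20 (z) mm; this is its centre, half-way up (without any stub). May be absent
- relay_mid (a point): white relay with red sides, box 28 (x) x 14 (y) x 18 (z) mm; this is its centre, half-way up (without any stub). May be absent
- trimmer_mid (a point): green trimmer, box 18 x 18 x 18 mm with a brass stub (10 mm diameter, 3 mm high) on top; this is its centre, half-way up (without any stub). May be absent
- terminal_mid (a point): blue terminal block with three steel screw heads on top, box 26 (x) x 16 (y) x 18 (z) mm; this is its centre, half-way up (without any stub). May be absent
- screwdriver: screwdriver, bystander at the far side; leave it alone
- pliers: blue-handled pliers, bystander at the far side; leave it alone
- battery: black and copper 9 V style battery lying near the vise, 48 x 26 x 17 mm, bystander; leave it alone
- tape: roll of black tape, 90 mm across, bystander; leave it alone
- solder_tube: green solder tube, 100 mm long, bystander; leave it alone
Mind the look-alikes: they are no part of the job. What is shaped like the part that bears transformer_mid but turquoise is not meant.

How it is judged (in metres and radians):
On the way, in this order (a step that is already met when the one before it is completed fails the run):
1. the board lies on the vise's plate between the open jaws (x of heatsink in the frame of vise between -0.015 and 0.015 m and z of heatsink in the frame of vise between 0.032 and 0.039 m and angle between the x axis of board and the x axis of vise, either way round below 0.2 rad and angle between board's own z axis and vertical below 0.1 rad and y of heatsink in the frame of vise between -0.049 and -0.024 m and value of joint knob between -0.35 and 0.35 rad), for 0.2 s.
2. the knob has clicked once with the board gripped (x of heatsink in the frame of vise between -0.015 and 0.015 m and z of heatsink in the frame of vise between 0.032 and 0.039 m and angle between the x axis of board and the x axis of vise, either way round below 0.2 rad and angle between board's own z axis and vertical below 0.1 rad and y of heatsink in the frame of vise between -0.048 and -0.042 m and angle between the x axis of board and the x axis of vise, either way round below 0.04 rad and value of joint jaw between 0.0142 and 0.018 m and value of joint knob between 0.55 and 1.05 rad), for 0.2 s.
At the end, for the whole second after the job is handed in: Board flat, circuit side up, gripped by both jaws within 15 mm of midway along them; knob slipped one notch (0.55 to 1.05 rad); tub mouth-up and at rest on the bench (tilt under 0.1 rad), with the centre of every part present inside it below the rim (all of step 2 and angle between tub's own z axis and vertical below 0.1 rad and height (world z) of tub_mid between 0.017 and 0.027 m and linear speed of tub below 0.02 m/s and x of capacitor_mid in the frame of tub between -0.03 and 0.03 m and y of capacitor_mid in the frame of tub between -0.03 and 0.03 m and z of capacitor_mid in the frame of tub between 0 and 0.044 m and x of transformer_mid in the frame of tub between -0.03 and 0.03 m and y of transformer_mid in the frame of tub between -0.03 and 0.03 m and z of transformer_mid in the frame of tub between 0 and 0.044 m and x of relay_mid in the frame of tub between -0.03 and 0.03 m and y of relay_mid in the frame of tub between -0.03 and 0.03 m and z of relay_mid in the frame of tub between 0 and 0.044 m and x of trimmer_mid in the frame of tub between -0.03 and 0.03 m and y of trimmer_mid in the frame of tub between -0.03 and 0.03 m and z of trimmer_mid in the frame of tub between 0 and 0.044 m and x of terminal_mid in the frame of tub between -0.03 and 0.03 m and y of terminal_mid in the frame of tub between -0.03 and 0.03 m and z of terminal_mid in the frame of tub between 0 and 0.044 m); the robot touches nothing.
It fails at once if the knob is turned on to a second click (value of joint knob above 1.17 rad).
It fails at once if a bystander is disturbed (moved more than 4 cm) (distance of any of screwdriver, pliers, battery, tape, solder_tube from where it was at the start of the episode above 0.04 m).
Of capacitor, transformer, relay, trimmer, terminal only 3 to 5 are there at a start; the rules pass over those that are not, and their reading is None.
At some moment in a run one of tub, capacitor, transformer, relay, trimmer, terminal may be knocked a few centimetres aside while the robot is not near it.
Once in a run the grip may slacken for a moment while it holds something.
It also fails if it takes over 208 s, if anything falls off the work surface, if the arm or the gripper's body presses on something with over 40 N, if the wrist force passes 120 N, or if a joint passes its speed limit or range.

## Working session

There is one attempt and no reset: what is moved stays moved. The work goes in short steps, Python scripts to look and compute and a tool call to move; the robot and the scene stay as the last step left them, time stands still between calls to the robot, and variables do not carry over. Pictures are saved under pics/ and viewed, at most 14 in all, crops included, and the job is handed in when it is done.

Besides the shell and the picture viewer there is one more tool, called after ">>>" by a JSON object that holds its "fn" and its "kwargs", one argument or row to a line. arm_command: Moves the arm, as the interface text tells. Its arguments: {"type":"object","properties":{"series":{"type":"array"},"newtons":{"type":"number"}},"required":["series"]}

```bash
mkdir -p pics
cat > h.py <<'E'
import numpy as np, cv2
from bench import arm, viewer, workorder
from scipy.spatial.transform import Rotation as R
def snap(n):
    s=arm.observe(); d=viewer.snapshot(n)
    d['pixels']=np.ascontiguousarray(d['pixels'])
    if 'mount' in d:
        q=s['ee_rot']; T=np.eye(4); T[:3,:3]=R.from_quat([q[1],q[2],q[3],q[0]]).as_matrix(); T[:3,3]=s['position']
        d['pose']=T@np.array(d['mount'])
    d['pose']=np.array(d['pose']); return d
def K(d): return np.array([[d['fx'],0,d['cx']],[0,d['fy'],d['cy']],[0,0,1.]])
def px2w(d,uv,z):
    uv=np.array(uv,float).reshape(-1,1,2)
    n=cv2.undistortPoints(uv,K(d),np.array(d['D'],float)).reshape(-1,2)
    r=np.c_[n[:,0],-n[:,1],-np.ones(len(n))]@d['pose'][:3,:3].T
    o=d['pose'][:3,3]; return o+r*((z-o[2])/r[:,2])[:,None]
def w2px(d,P):
    P=np.array(P,float).reshape(-1,3); c=(P-d['pose'][:3,3])@d['pose'][:3,:3]
    return cv2.projectPoints(c*[1,-1,-1],np.zeros(3),np.zeros(3),K(d),np.array(d['D'],float))[0].reshape(-1,2)
E
python3 - <<'E'
from h import *
import pickle
for n in ['scene','top','wrist']:
    d=snap(n); cv2.imwrite(f'pics/{n}0.png',d['pixels']); pickle.dump(d,open(n+'.pkl','wb'))
    print(n,d['fx'],d['D'],d['pose'].round(2).tolist())
print(arm.observe())
E
```

```text
scene 436.8538059677925 [0.03557193 0.         0.         0.         0.        ] [[0.91, -0.26, 0.32, 910.38], [0.41, 0.59, -0.69, -578.49], [-0.02, 0.76, 0.65, 698.22], [0.0, 0.0, 0.0, 1.0]]
top 422.73407061734406 [0.03968952 0.         0.         0.         0.        ] [[0.03, 0.98, -0.19, 372.61], [-1.0, 0.03, 0.01, 112.38], [0.02, 0.19, 0.98, 1251.43], [0.0, 0.0, 0.0, 1.0]]
wrist 293.5124587466447 [-0.0222717  0.         0.         0.         0.       ] [[0.35, 0.9, 0.26, 253.78], [-0.94, 0.34, 0.1, -464.35], [-0.0, -0.27, 0.96, 384.85], [0.0, 0.0, 0.0, 1.0]]
{'time_s': 0.15, 'joint_positions': array([-1.35702171e+00,  3.42565310e-01,  1.52479255e+00, -7.32181751e-06,
        1.27542265e+00, -1.46015925e-01]), 'joint_velocities': array([-7.53535467e-05, -1.70612107e-03, -2.23834184e-03, -4.75585957e-04,
       -1.34310022e-03, -9.22764539e-04]), 'tau': array([ 1.54708356e-03, -4.31468153e+01, -2.44354409e+01,  7.18034827e-02,
        5.37146232e-02, -9.20388561e-05]), 'position': array([ 184.83138493, -491.27984923,  404.20488863]), 'ee_rot': array([-5.93467037e-04,  9.83862073e-01,  1.78927553e-01, -2.36177148e-05]), 'ft_force': array([ 0.5692457 ,  0.07997576, -0.16915778]), 'ft_torque': array([ 0.02282319,  0.00566469, -0.0022598 ]), 'finger_force': 0.0, 'finger_gap': 0.999825079545195}
```

View pics/top0.png

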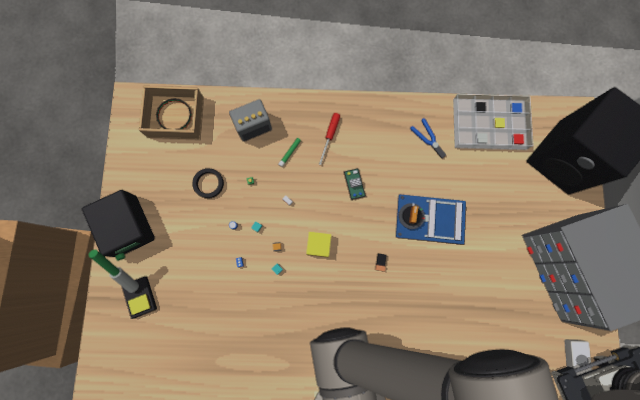

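View pics/scene0.png

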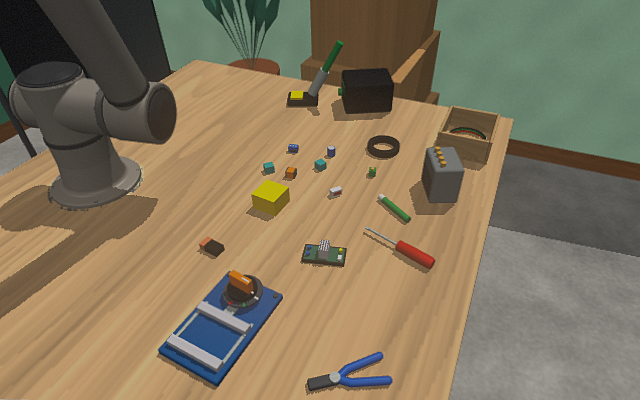

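The top view shows the tub at (319,244), the board at (355,184), the vise at (431,219) with its knob at (413,215), and the battery at (381,262). The parts:
- relay (288,201)
- trimmer (251,181)
- transformer candidates: orange (277,246), turquoise (258,227) and turquoise (278,269). The orange and dark one fits the description.
- capacitor (234,225)
- terminal block (240,262)

I'll check these in one enlarged crop.

Run:
```python
from h import *
import pickle
t=pickle.load(open('top.pkl','rb'))['pixels']; s=pickle.load(open('scene.pkl','rb'))['pixels']
a=cv2.resize(t[165:285,215:335],None,fx=3.3,fy=3.3,interpolation=cv2.INTER_CUBIC)
b=cv2.resize(s[130:220,245:395],(396,238),interpolation=cv2.INTER_CUBIC)
c=cv2.resize(t[160:255,335:475],(396,269),interpolation=cv2.INTER_CUBIC)
r=np.vstack([b,c]); a=cv2.copyMakeBorder(a,0,max(0,len(r)-len(a)),0,0,cv2.BORDER_CONSTANT)
cv2.imwrite('pics/crop1.png',np.hstack([a,r[:len(a)]]))
d=pickle.load(open('top.pkl','rb'));hsv=cv2.cvtColor(t,cv2.COLOR_BGR2HSV)
def m(name,lo,hi,box,z,show=True):
    x0,y0,x1,y1=box; k=np.zeros(t.shape[:2],np.uint8); k[y0:y1,x0:x1]=cv2.inRange(hsv,lo,hi)[y0:y1,x0:x1]
    n,l,st,ce=cv2.connectedComponentsWithStats(k)
    i=1+np.argmax(st[1:,4]); pts=np.argwhere(l==i)[:,::-1].astype(np.float32)
    W=px2w(d,cv2.boxPoints(cv2.minAreaRect(pts)),z)
    c=W.mean(0); e=[W[1]-W[0],W[2]-W[1]]
    print(name,st[i,4],ce[i].round(1),c.round(0),[(round(float(np.hypot(*v[:2]))),round(float(np.degrees(np.arctan2(v[1],v[0]))))) for v in e])
m('tub',(22,120,80),(35,255,255),(295,220,345,270),44)
m('vise',(100,120,40),(125,255,255),(385,185,480,255),14)
m('board',(30,30,20),(90,255,200),(335,160,375,210),8)
m('knob',(8,150,120),(20,255,255),(390,190,440,240),68)
m('trim',(40,80,40),(85,255,255),(235,170,265,195),18)
m('cap',(90,60,40),(130,255,255),(222,212,245,240),24)
m('term',(95,80,40),(130,255,255),(228,250,255,275),18)
m('trafo',(5,120,80),(20,255,255),(268,236,290,256),20)
m('relay',(0,0,150),(180,70,255),(275,188,300,212),18)
```

```text
tub 536 [318.4 244.1] [462. 100.  44.] [(65, -4), (67, -95)]
vise 954 [423.9 219.9] [ 548. -229.   14.] [(128, -6), (204, -94)]
board 278 [353.8 183.6] [649.  -3.   8.] [(44, -73), (87, -165)]
knob 70 [413.7 214.6] [ 553. -167.   68.] [(44, -9), (15, -96)]
trim 33 [250.2 180.3] [647. 309.  18.] [(18, -88), (18, -177)]
cap 18 [234.6 225.6] [509. 345.  24.] [(20, -23), (12, -115)]
term 45 [239.1 261.8] [405. 326.  18.] [(17, -88), (23, -176)]
trafo 55 [276.7 246.1] [454. 221.  20.] [(26, -88), (17, -177)]
relay 54 [286.7 199.4] [591. 198.  18.] [(17, -42), (28, -133)]
```

View pics/crop1.png

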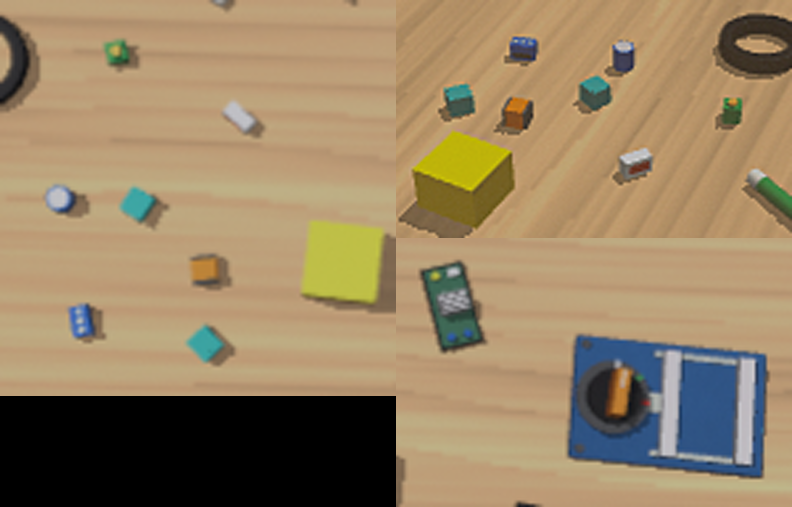

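The crop confirms that all five parts are present. The orange and dark transformer is the real one, and the two turquoise boxes are look-alikes. The vise's x axis is at about -6°, and the board's long axis is at about 15°. I'm moving above the board now.

>>> {"fn": "arm_command", "kwargs": {
  "series": [
    [[0,0,0.105],[0.033,0.035,-0.005],50],
    [[0,0,0.21],[0.066,0.07,-0.01],50],
    [[0,0,0.315],[0.099,0.105,-0.015],40],
    [[0,0,0.42],[0.132,0.14,-0.02],33],
    [[0,0,0.525],[0.165,0.175,-0.025],33]
  ],
  "newtons": 30
}}

```text
time_s: 0.65
position: [350.8, -314.8, 379.5]
ee_rot: [-0.0, 0.903, 0.43, 0.0]
ft_force: [1.8, -1.1, -0.1]
finger_gap: 0.613
finger_force: 0.0
```

>>> {"fn": "arm_command", "kwargs": {
  "series": [
    [[0,0,0.105],[0.033,0.035,-0.005],33],
    [[0,0,0.21],[0.066,0.07,-0.01],33],
    [[0,0,0.315],[0.099,0.105,-0.015],33],
    [[0,0,0.42],[0.132,0.14,-0.02],33],
    [[0,0,0.525],[0.165,0.175,-0.025],33]
  ]
}}

```text
time_s: 1.15
position: [515.9, -139.6, 354.4]
ee_rot: [-0.0, 0.76, 0.65, -0.0]
ft_force: [-0.3, -0.4, 0.1]
finger_gap: 0.333
finger_force: 0.0
```

>>> {"fn": "arm_command", "kwargs": {
  "series": [
    [[0,0,0.105],[0.033,0.035,-0.005],33],
    [[0,0,0.21],[0.066,0.07,-0.01],33],
    [[0,0,0.315],[0.099,0.105,-0.015],33],
    [[0,0,0.423],[0.134,0.138,-0.024],33],
    [[0,0,0.423],[0.134,0.138,-0.024],33]
  ]
}}

```text
time_s: 1.65
position: [651.1, 1.1, 327.8]
ee_rot: [-0.001, 0.606, 0.796, 0.0]
ft_force: [-1.1, -0.5, -1.4]
finger_gap: 0.33
finger_force: 0.0
```

```bash
cat > ws.py <<'E'
from h import *
import pickle,sys
d=snap('wrist'); cv2.imwrite(f'pics/{sys.argv[1]}.png',d['pixels']); pickle.dump(d,open('w.pkl','wb'))
s=arm.observe(); q=s['ee_rot']; M=R.from_quat([q[1],q[2],q[3],q[0]]).as_matrix()
print(s['time_s'],s['position'].round(1),'ty',np.degrees(np.arctan2(M[1,1],M[0,1])).round(1),'tz',M[:,2].round(3),s['joint_positions'].round(2),s['finger_gap'])
print(s['ft_force'].round(1),s['ft_torque'].round(3))
E
python3 ws.py w1
```

```text
1.7 [649.8  -0.9 328.5] ty 15.2 tz [-0.003  0.001 -1.   ] [-0.12  0.63  1.25  0.    1.26 -0.39] 0.3272059020974682
[-0.9 -1.  -0.7] [-0.021 -0.065  0.042]
```

View pics/w1.png

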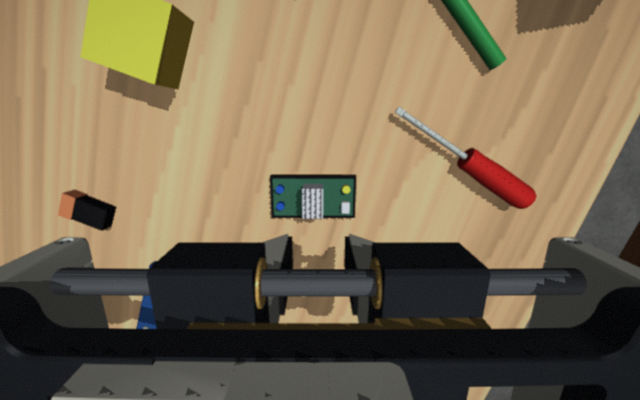

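The wrist view shows the board at (271–356, 175–218), with the heat sink at (312,203). Small components sit near both ends, and the fingers clear them when narrowed.

Run:
```python
from h import *
import pickle
d=pickle.load(open('w.pkl','rb')); p=d['pixels']; hsv=cv2.cvtColor(p,cv2.COLOR_BGR2HSV)
k=np.zeros(p.shape[:2],np.uint8); b=(slice(165,225),slice(260,368))
k[b]=((hsv[b][...,2]<70)|cv2.inRange(hsv[b],(40,60,20),(95,255,255)).astype(bool))*255
k=cv2.morphologyEx(k,cv2.MORPH_OPEN,np.ones((3,3)))
n,l,st,ce=cv2.connectedComponentsWithStats(k); i=1+np.argmax(st[1:,4])
W=px2w(d,cv2.boxPoints(cv2.minAreaRect(np.argwhere(l==i)[:,::-1].astype(np.float32))),8)
print(st[i],W.round(1).tolist(),W.mean(0)); 
for a in (0,1): v=W[a+1]-W[a]; print(np.hypot(*v[:2]),np.degrees(np.arctan2(v[1],v[0])))
print('heatsink top',px2w(d,[(312,187),(301,187),(323,187),(301,218),(323,218)],34).round(1))
print('grasp px',w2px(d,[[649.8,-.9,169]]))
```

```text
[ 270  175   86   43 2517] [[607.1, -37.1, 8.0], [596.8, 7.6, 8.0], [681.7, 31.1, 8.0], [695.4, -12.6, 8.0]] [645.25578602  -2.7339246    8.        ]
45.89524451956763 102.9036535730872
88.11001138679464 15.463425019197677
heatsink top [[641.1  12.7  34. ]
 [631.    9.9  34. ]
 [651.3  15.5  34. ]
 [638.8 -20.4  34. ]
 [659.8 -14.6  34. ]]
grasp px [[315.53375866 270.99775879]]
```

>>> {"fn": "arm_command", "kwargs": {
  "series": [
    [[0,0,0],[-0.0035,0.001,-0.04],33],
    [[0,0,0],[-0.0035,0.001,-0.08],33],
    [[0,0,0],[-0.0035,0.001,-0.11],33],
    [[0,0,0],[-0.0035,0.001,-0.13],33],
    [[0,0,0],[-0.0035,0.001,-0.141],33]
  ]
}}

```text
time_s: 2.2
position: [644.2, -3.5, 187.9]
ee_rot: [-0.001, 0.609, 0.793, -0.001]
ft_force: [-0.1, 0.4, -0.3]
finger_gap: 0.329
finger_force: 0.0
```

>>> {"fn": "arm_command", "kwargs": {
  "series": [
    [[0,0,0],[0,0,0],33],
    [[0,0,0],[0,0,0],10],
    [[0,0,0],[0,0,0],10],
    [[0,0,0],[0,0,0],10],
    [[0,0,0],[0,0,0],10]
  ],
  "newtons": 40
}}

```text
time_s: 2.7
position: [645.8, -2.6, 191.4]
ee_rot: [0.001, 0.609, 0.793, 0.001]
ft_force: [-1.2, -1.8, 7.8]
finger_gap: 0.217
finger_force: 40.0
```

>>> {"fn": "arm_command", "kwargs": {
  "series": [
    [[0,0,0],[0,0,0.02],10],
    [[0,0,0],[0,0,0.05],10],
    [[0,0,0],[0,0,0.09],10],
    [[0,0,0],[0,0,0.13],10],
    [[0,0,0],[0,0,0.13],10]
  ]
}}

```text
time_s: 3.2
position: [646.5, -2.3, 326.6]
ee_rot: [0.005, 0.609, 0.793, 0.003]
ft_force: [1.2, 0.3, -0.4]
finger_gap: 0.212
finger_force: 40.0
```

```bash
python3 ws.py w2
```

```text
3.25 [645.8  -2.3 323.2] ty 15.0 tz [ 0.007 -0.001 -1.   ] [-0.12  0.63  1.28  0.    1.23 -0.38] 0.2109018399996668
[-0.8  0.5 -1.7] [-0.07  -0.062 -0.042]
```

View pics/w2.png

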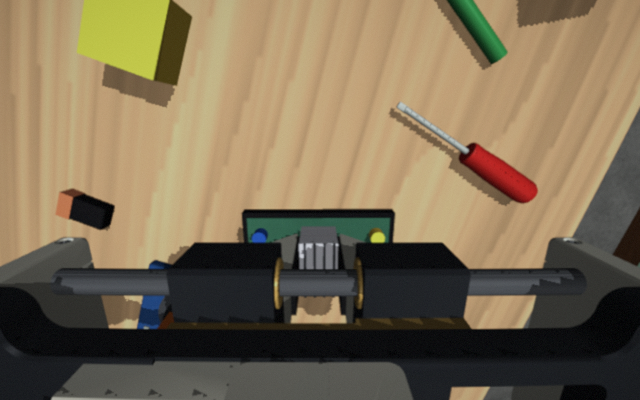

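The board is held square, with its edge spanning (243–393, 212). Next I'm flying past the vise so the wrist camera can see it, then I'll come back to place the board.

>>> {"fn": "arm_command", "kwargs": {
  "series": [
    [[0,0,-0.05],[-0.008,-0.03,0.005],10],
    [[0,0,-0.1],[-0.022,-0.07,0.01],10],
    [[0,0,-0.16],[-0.036,-0.115,0.01],10],
    [[0,0,-0.22],[-0.05,-0.16,0.01],10],
    [[0,0,-0.28],[-0.064,-0.205,0.01],10]
  ]
}}

```text
time_s: 3.75
position: [580.2, -208.6, 328.0]
ee_rot: [-0.001, 0.714, 0.7, -0.0]
ft_force: [0.4, 0.8, -2.2]
finger_gap: 0.214
finger_force: 40.0
```

>>> {"fn": "arm_command", "kwargs": {
  "series": [
    [[0,0,-0.05],[-0.013,-0.045,0],10],
    [[0,0,-0.09],[-0.026,-0.085,0],10],
    [[0,0,-0.09],[-0.036,-0.115,0],10],
    [[0,0,-0.09],[-0.042,-0.135,0],10],
    [[0,0,-0.09],[-0.042,-0.135,0],10]
  ]
}}

```text
time_s: 4.25
position: [537.9, -344.9, 327.6]
ee_rot: [-0.001, 0.745, 0.667, -0.001]
ft_force: [0.1, 0.6, -1.0]
finger_gap: 0.214
finger_force: 40.0
```

```bash
python3 ws.py w3
```

```text
4.3 [ 538.6 -343.3  327.8] ty -6.3 tz [-0.002  0.002 -1.   ] [-0.69  0.61  1.29  0.    1.24 -0.58] 0.2122950782047372
[ 0.4  1.2 -1. ] [ 0.018 -0.115 -0.025]
```

View pics/w3.png

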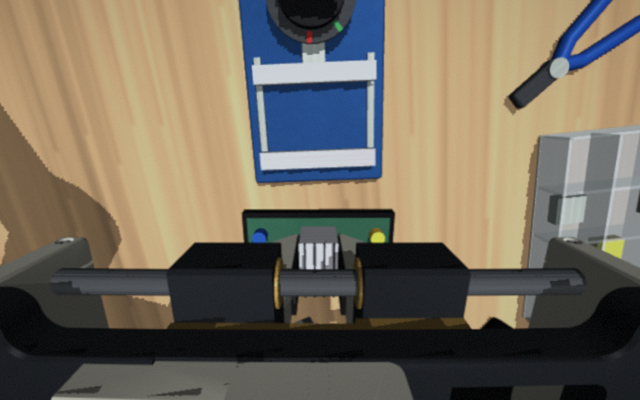

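Run:
```python
from h import *
import pickle
d=pickle.load(open('w.pkl','rb')); p=d['pixels']; hsv=cv2.cvtColor(p,cv2.COLOR_BGR2HSV)
k=cv2.inRange(hsv,(100,120,40),(125,255,255)); 
# inside window of blue between jaws
w=np.zeros_like(k); w[84:155,262:372]=k[84:155,262:372]
pts=np.argwhere(w>0); 
for c in (280,320,355):
    col=p[55:185,c].astype(int).sum(1); g=np.abs(np.diff(col)); print(c,[(55+i,int(col[i+1]-col[i])) for i in np.where(g>60)[0]])
print('fixed inner top',px2w(d,[(262,153),(376,149)],26).round(1).tolist())
print('fixed outer bottom',px2w(d,[(262,172),(376,167)],14).round(1).tolist())
print('moving face bottom',px2w(d,[(253,84),(377,80)],14).round(1).tolist())
print('plate end corners',px2w(d,[(257,182),(382,178)],14).round(1).tolist())
```

```text
280 [(np.int64(62), 133), (np.int64(63), 194), (np.int64(82), -153), (np.int64(83), -200), (np.int64(84), -82), (np.int64(150), 73), (np.int64(151), 169), (np.int64(152), 111), (np.int64(168), -220), (np.int64(169), -202)]
320 [(np.int64(80), -101), (np.int64(81), -247), (np.int64(82), -119), (np.int64(149), 126), (np.int64(150), 173), (np.int64(166), -143), (np.int64(167), -205), (np.int64(168), -107), (np.int64(180), 68), (np.int64(182), 62), (np.int64(183), 107)]
355 [(np.int64(59), 140), (np.int64(60), 175), (np.int64(78), -66), (np.int64(79), -173), (np.int64(80), -182), (np.int64(147), 73), (np.int64(148), 170), (np.int64(149), 101), (np.int64(165), -191), (np.int64(166), -202), (np.int64(167), -75), (np.int64(183), 100)]
fixed inner top [[488.2, -294.3, 26.0], [596.5, -302.6, 26.0]]
fixed outer bottom [[482.6, -314.2, 14.0], [597.6, -321.9, 14.0]]
moving face bottom [[487.7, -230.7, 14.0], [603.5, -240.3, 14.0]]
plate end corners [[475.8, -323.8, 14.0], [603.1, -333.8, 14.0]]
```

The vise shows clearly: fixed jaw at (262–376, 150–170), moving jaw at (253–377, 62–83). The gap is about 62 mm and the vise is turned -4.5°. I'm placing the board at vise y of about -38 mm.

>>> {"fn": "arm_command", "kwargs": {
  "series": [
    [[0,0,0.033],[0.003,0.035,0],10],
    [[0,0,0.033],[0.006,0.065,0],10],
    [[0,0,0.033],[0.006,0.075,-0.01],10],
    [[0,0,0.033],[0.006,0.075,-0.04],10],
    [[0,0,0.033],[0.006,0.075,-0.07],10]
  ]
}}

```text
time_s: 4.8
position: [545.7, -265.7, 258.8]
ee_rot: [0.0, 0.732, 0.681, 0.0]
ft_force: [-0.5, 0.7, -2.0]
finger_gap: 0.211
finger_force: 40.0
```

>>> {"fn": "arm_command", "kwargs": {
  "series": [
    [[0,0,0],[0,0,-0.02],10],
    [[0,0,0],[0,0,-0.035],10],
    [[0,0,0],[0,0,-0.043],10],
    [[0,0,0],[0,0,-0.049],10],
    [[0,0,0],[0,0,-0.05],10]
  ]
}}

```text
time_s: 5.3
position: [545.4, -267.0, 209.2]
ee_rot: [-0.0, 0.733, 0.68, -0.0]
ft_force: [0.9, -0.2, -1.5]
finger_gap: 0.211
finger_force: 40.0
```

```bash
python3 ws.py w4
```

```text
5.35 [ 545.5 -267.2  209.6] ty -4.3 tz [ 0. -0. -1.] [-0.58  0.69  1.51  0.    0.94 -0.51] 0.21536101388230947
[-0.3 -0.4 -0.7] [-0.028 -0.054 -0.029]
```

View pics/w4.png

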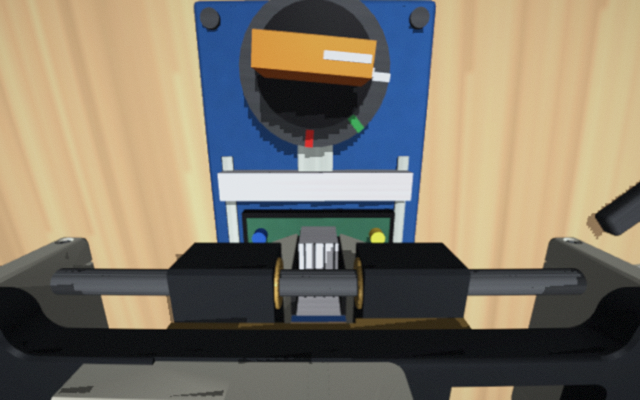

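The board sits inside the gap: its far edge at row 212 is in front of the moving jaw at rows 172–200. Now I'm lowering the last few millimetres and releasing.

>>> {"fn": "arm_command", "kwargs": {
  "series": [
    [[0,0,0],[0,0,-0.001],10],
    [[0,0,0],[0,0,-0.002],10],
    [[0,0,0],[0,0,-0.003],10],
    [[0,0,0],[0,0,-0.004],10],
    [[0,0,0],[0,0,-0.004],10]
  ]
}}

```text
time_s: 5.85
position: [545.3, -267.4, 205.7]
ee_rot: [-0.0, 0.733, 0.68, 0.0]
ft_force: [1.0, 0.5, -1.3]
finger_gap: 0.212
finger_force: 40.0
```

>>> {"fn": "arm_command", "kwargs": {
  "series": [
    [[0,0,0],[0,0,0],33],
    [[0,0,0],[0,0,0],33],
    [[0,0,0],[0,0,0.01],33],
    [[0,0,0],[0,0,0.05],33],
    [[0,0,0],[0,0,0.1],33]
  ]
}}

```text
time_s: 6.35
position: [544.9, -267.1, 305.6]
ee_rot: [-0.002, 0.733, 0.68, -0.001]
ft_force: [0.5, -1.1, 0.4]
finger_gap: 0.33
finger_force: 0.0
```

```bash
python3 ws.py w5
python3 - <<'E'
from h import *
import pickle
d=pickle.load(open('w.pkl','rb')); p=d['pixels']; hsv=cv2.cvtColor(p,cv2.COLOR_BGR2HSV)
k=cv2.inRange(hsv,(8,150,130),(20,255,255)); k[250:]=0; n,l,st,ce=cv2.connectedComponentsWithStats(k); i=1+np.argmax(st[1:,4])
# include white line gap by hull
W=px2w(d,cv2.boxPoints(cv2.minAreaRect(np.argwhere(l==i)[:,::-1].astype(np.float32))),69)
print(st[i],W.mean(0).round(1))
for a in (0,1): v=W[a+1]-W[a]; print(np.hypot(*v[:2]),np.degrees(np.arctan2(v[1],v[0])))
E
```

```text
6.4 [ 546.7 -268.1  316.4] ty -4.3 tz [ 0.011 -0.007 -1.   ] [-0.58  0.57  1.41  0.    1.15 -0.51] 0.3302282457313928
[ 3.4 -1.8  6.4] [-0.072 -0.231 -0.053]
[ 284   72   68   26 1172] [ 550.1 -168.1   69. ]
13.367311316035847 78.45995455858352
46.1015512808719 -9.175147214274414
```

View pics/w5.png

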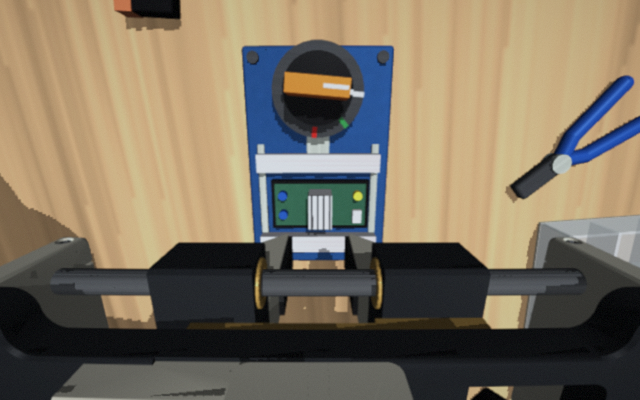

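The board lies between the jaws with its heat sink at (320,212). The knob bar is at (550,-168) with angle -9.2° and size 46×13, as given. I'm going to the knob now.

>>> {"fn": "arm_command", "kwargs": {
  "series": [
    [[0,0,0.148],[0.001,0.02,0],40],
    [[0,0,0.297],[0.003,0.04,0],40],
    [[0,0,0.445],[0.004,0.06,0],40],
    [[0,0,0.594],[0.005,0.08,0],40],
    [[0,0,0.742],[0.0055,0.099,0],40]
  ]
}}

```text
time_s: 6.9
position: [550.9, -167.5, 306.7]
ee_rot: [0.001, 0.434, 0.901, 0.0]
ft_force: [0.2, 0.0, -0.5]
finger_gap: 0.401
finger_force: 0.0
```

>>> {"fn": "arm_command", "kwargs": {
  "series": [
    [[0,0,0.148],[0,0,0],40],
    [[0,0,0.297],[0,0,0],40],
    [[0,0,0.445],[0,0,0],40],
    [[0,0,0.594],[0,0,0],40],
    [[0,0,0.742],[0,0,0],40]
  ]
}}

```text
time_s: 7.4
position: [550.9, -168.3, 306.6]
ee_rot: [0.001, 0.078, 0.997, -0.0]
ft_force: [0.1, -1.1, -0.5]
finger_gap: 0.401
finger_force: 0.0
```

>>> {"fn": "arm_command", "kwargs": {
  "series": [
    [[0,0,0],[0,0,-0.02],40],
    [[0,0,0],[0,0,-0.045],40],
    [[0,0,0],[0,0,-0.065],40],
    [[0,0,0],[0,0,-0.078],40],
    [[0,0,0],[0,0,-0.083],40]
  ]
}}

```text
time_s: 7.9
position: [550.7, -168.3, 222.0]
ee_rot: [-0.001, 0.081, 0.997, 0.0]
ft_force: [-0.3, -0.1, 0.1]
finger_gap: 0.399
finger_force: 0.0
```

```bash
python3 ws.py w6
```

```text
7.95 [ 550.8 -168.3  221.9] ty 80.7 tz [-0.001  0.001 -1.   ] [-0.43  0.63  1.6   0.    0.91 -1.84] 0.398625043932409
[-1.  -0.4  0.4] [ 0.144 -0.139  0.008]
```

View pics/w6.png

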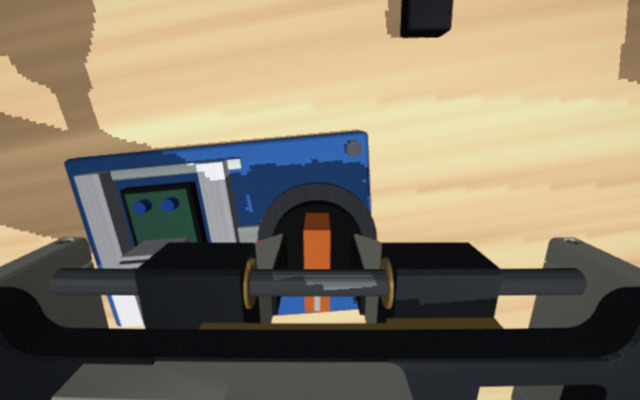

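The bar at (316,255) is centred between the pads. I'm closing on it and turning clockwise calmly.

>>> {"fn": "arm_command", "kwargs": {
  "series": [
    [[0,0,0],[0,0,0],5],
    [[0,0,0],[0,0,0],5],
    [[0,0,0],[0,0,0],5],
    [[0,0,0],[0,0,0],5],
    [[0,0,0],[0,0,0],5]
  ],
  "newtons": 40
}}

```text
time_s: 8.45
position: [551.0, -168.8, 223.6]
ee_rot: [0.001, 0.081, 0.997, -0.0]
ft_force: [-0.4, -2.4, 3.7]
finger_gap: 0.139
finger_force: 40.0
```

>>> {"fn": "arm_command", "kwargs": {
  "series": [
    [[0,0,-0.01],[0,0,0],5],
    [[0,0,-0.04],[0,0,0],5],
    [[0,0,-0.08],[0,0,0],5],
    [[0,0,-0.13],[0,0,0],5],
    [[0,0,-0.18],[0,0,0],5]
  ]
}}

```text
time_s: 8.95
position: [551.1, -168.9, 223.5]
ee_rot: [0.001, 0.171, 0.985, -0.0]
ft_force: [-1.3, -3.6, 5.1]
finger_gap: 0.14
finger_force: 40.0
```

>>> {"fn": "arm_command", "kwargs": {
  "series": [
    [[0,0,-0.05],[0,0,0],5],
    [[0,0,-0.1],[0,0,0],5],
    [[0,0,-0.15],[0,0,0],5],
    [[0,0,-0.2],[0,0,0],5],
    [[0,0,-0.25],[0,0,0],5]
  ]
}}

```text
time_s: 9.45
position: [551.0, -168.9, 223.5]
ee_rot: [0.001, 0.293, 0.956, -0.001]
ft_force: [-1.4, -4.5, 5.9]
finger_gap: 0.139
finger_force: 40.0
```

```bash
cat > st.py <<'E'
from h import *
s=arm.observe(); q=s['ee_rot']; M=R.from_quat([q[1],q[2],q[3],q[0]]).as_matrix()
print(s['time_s'],s['position'].round(1),'ty',np.arctan2(M[1,1],M[0,1]).round(3),'tz',M[:,2].round(3),s['joint_positions'].round(2),s['finger_gap'],s['finger_force'])
print(s['ft_force'].round(1),s['ft_torque'].round(3))
E
python3 st.py
```

```text
9.45 [ 551.  -168.9  223.5] ty 0.977 tz [ 0.001 -0.002 -1.   ] [-0.43  0.63  1.6  -0.    0.91 -1.41] 0.13895801795103432 40.004475116729736
[-1.4 -4.5  5.9] [-0.585  0.187  0.103]
```

>>> {"fn": "arm_command", "kwargs": {
  "series": [
    [[0,0,-0.05],[0,0,0],5],
    [[0,0,-0.1],[0,0,0],5],
    [[0,0,-0.15],[0,0,0],5],
    [[0,0,-0.2],[0,0,0],5],
    [[0,0,-0.25],[0,0,0],5]
  ]
}}

```text
time_s: 9.95
position: [551.0, -169.1, 223.5]
ee_rot: [0.001, 0.41, 0.912, -0.001]
ft_force: [-2.2, -5.3, 4.8]
finger_gap: 0.14
finger_force: 40.0
```

>>> {"fn": "arm_command", "kwargs": {
  "series": [
    [[0,0,-0.05],[0,0,0],5],
    [[0,0,-0.1],[0,0,0],5],
    [[0,0,-0.15],[0,0,0],5],
    [[0,0,-0.2],[0,0,0],5],
    [[0,0,-0.25],[0,0,0],5]
  ]
}}

```text
time_s: 10.45
position: [550.9, -169.1, 223.5]
ee_rot: [0.001, 0.52, 0.854, -0.001]
ft_force: [-3.5, -5.3, 6.2]
finger_gap: 0.138
finger_force: 40.0
```

>>> {"fn": "arm_command", "kwargs": {
  "series": [
    [[0,0,-0.05],[0,0,0],5],
    [[0,0,-0.1],[0,0,0],5],
    [[0,0,-0.15],[0,0,0],5],
    [[0,0,-0.2],[0,0,0],5],
    [[0,0,-0.25],[0,0,0],5]
  ]
}}

```text
time_s: 10.95
position: [550.8, -169.2, 223.5]
ee_rot: [0.001, 0.623, 0.783, -0.001]
ft_force: [-2.8, -5.4, 6.5]
finger_gap: 0.138
finger_force: 40.0
```

```bash
python3 ws.py w7
```

```text
11.0 [ 550.8 -169.2  223.5] ty 12.8 tz [ 0.001 -0.002 -1.   ] [-0.43  0.63  1.6  -0.    0.91 -0.65] 0.1373786560945903
[-3.1 -5.   5.1] [-0.972  0.439  0.102]
```

View pics/w7.png

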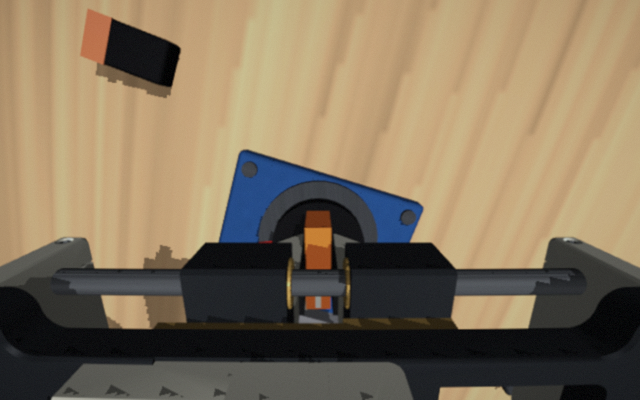

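The grip is still good, with the bar between the pads at (318,255) and a torque of 0.10 N m. I'm continuing the turn.

>>> {"fn": "arm_command", "kwargs": {
  "series": [
    [[0,0,-0.05],[0,0,0],5],
    [[0,0,-0.1],[0,0,0],5],
    [[0,0,-0.15],[0,0,0],5],
    [[0,0,-0.2],[0,0,0],5],
    [[0,0,-0.25],[0,0,0],5]
  ]
}}

```text
time_s: 11.5
position: [550.7, -169.2, 223.5]
ee_rot: [0.001, 0.715, 0.699, -0.001]
ft_force: [-3.5, -4.8, 6.7]
finger_gap: 0.14
finger_force: 40.0
```

>>> {"fn": "arm_command", "kwargs": {
  "series": [
    [[0,0,-0.05],[0,0,0],5],
    [[0,0,-0.1],[0,0,0],5],
    [[0,0,-0.15],[0,0,0],5],
    [[0,0,-0.2],[0,0,0],5],
    [[0,0,-0.25],[0,0,0],5]
  ]
}}

```text
time_s: 12.0
position: [550.6, -169.2, 223.5]
ee_rot: [0.001, 0.797, 0.604, -0.001]
ft_force: [-5.3, -6.6, 6.8]
finger_gap: 0.138
finger_force: 40.0
```

>>> {"fn": "arm_command", "kwargs": {
  "series": [
    [[0,0,-0.05],[0,0,0],5],
    [[0,0,-0.1],[0,0,0],5],
    [[0,0,-0.15],[0,0,0],5],
    [[0,0,-0.2],[0,0,0],5],
    [[0,0,-0.23],[0,0,0],5]
  ]
}}

```text
time_s: 12.5
position: [550.5, -169.2, 223.5]
ee_rot: [0.001, 0.861, 0.509, -0.001]
ft_force: [-4.7, -4.4, 8.2]
finger_gap: 0.141
finger_force: 40.0
```

```bash
python3 st.py
```

```text
12.5 [ 550.5 -169.2  223.5] ty -0.503 tz [-0.    -0.002 -1.   ] [-0.43  0.63  1.6  -0.    0.91  0.07] 0.14052270924006752 40.00653326511383
[-4.7 -4.4  8.2] [-0.96   0.763  0.004]
```

>>> {"fn": "arm_command", "kwargs": {
  "series": [
    [[0,0,-0.02],[0,0,0],5],
    [[0,0,-0.05],[0,0,0],5],
    [[0,0,-0.08],[0,0,0],5],
    [[0,0,-0.11],[0,0,0],5],
    [[0,0,-0.14],[0,0,0],5]
  ]
}}

```text
time_s: 13.0
position: [550.5, -169.2, 223.5]
ee_rot: [0.001, 0.894, 0.448, -0.001]
ft_force: [-3.8, -4.5, 7.7]
finger_gap: 0.142
finger_force: 40.0
```

```bash
python3 st.py; sed -i 's/^print(s.time_s.*//' st.py; python3 ws.py w8
python3 - <<'E'
import cv2,numpy as np
a=cv2.imread('pics/w8.png')[120:360,160:480]; cv2.imwrite('pics/w8c.png',cv2.resize(a,None,fx=2,fy=2))
E
```

```text
13.0 [ 550.5 -169.2  223.5] ty -0.642 tz [-0.001 -0.002 -1.   ] [-0.43  0.63  1.6  -0.    0.91  0.21] 0.14235548543004198 40.00635087490082
[-3.8 -4.5  7.7] [-0.955  0.858  0.115]
13.05 [ 550.5 -169.2  223.5] ty -36.9 tz [-0.001 -0.002 -1.   ] [-0.43  0.63  1.6  -0.    0.91  0.21] 0.14097119893257942
[-5.3 -5.5  7.2] [-0.938  0.846  0.07 ]
```

View pics/w8c.png

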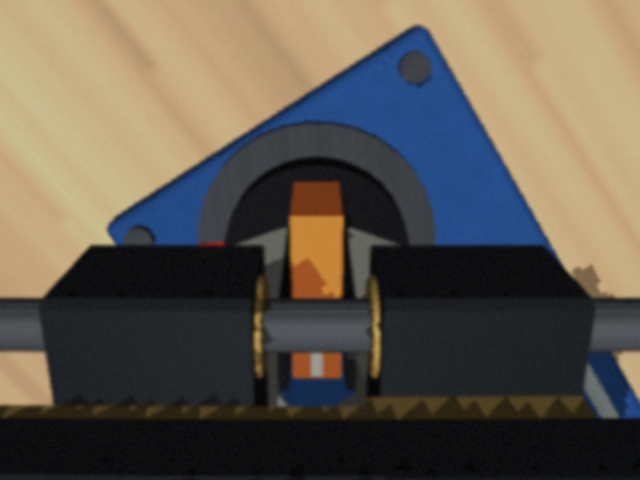

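There's no slip: the red tick holds the same place relative to the knob, at crop (212,243). I've turned 2.05 rad so far and expect the bite at 2.2–2.3.

>>> {"fn": "arm_command", "kwargs": {
  "series": [
    [[0,0,-0.03],[0,0,0],5],
    [[0,0,-0.06],[0,0,0],5],
    [[0,0,-0.09],[0,0,0],5],
    [[0,0,-0.12],[0,0,0],5],
    [[0,0,-0.15],[0,0,0],5]
  ]
}}

```text
time_s: 13.55
position: [550.4, -169.1, 223.5]
ee_rot: [0.001, 0.925, 0.38, -0.001]
ft_force: [-5.7, -5.3, 7.3]
finger_gap: 0.138
finger_force: 40.0
```

```bash
cat > st.py <<'E'
from h import *
s=arm.observe(); q=s['ee_rot']; M=R.from_quat([q[1],q[2],q[3],q[0]]).as_matrix(); t=np.arctan2(M[1,1],M[0,1])
print(s['time_s'],'ty',t.round(3),'turned',(1.408-t).round(3),s['finger_gap'],s['ft_force'].round(1),s['ft_torque'].round(3),s['position'].round(1),'tz',M[:,2].round(2),s['joint_positions'].round(2))
E
python3 st.py
```

```text
13.55 ty -0.792 turned 2.2 0.1381860402544529 [-5.7 -5.3  7.3] [-0.906  0.922  0.079] [ 550.4 -169.1  223.5] tz [-0. -0. -1.] [-0.43  0.63  1.6  -0.    0.92  0.36]
```

>>> {"fn": "arm_command", "kwargs": {
  "series": [
    [[0,0,-0.02],[0,0,0],5],
    [[0,0,-0.04],[0,0,0],5],
    [[0,0,-0.06],[0,0,0],5],
    [[0,0,-0.08],[0,0,0],5],
    [[0,0,-0.1],[0,0,0],5]
  ]
}}

```text
time_s: 14.05
position: [550.4, -169.1, 223.5]
ee_rot: [0.001, 0.943, 0.333, -0.001]
ft_force: [-5.1, -6.3, 8.8]
finger_gap: 0.138
finger_force: 40.0
```

```bash
python3 st.py
```

```text
14.05 ty -0.892 turned 2.3 0.13813281659958085 [-5.1 -6.3  8.8] [-0.871  0.944  0.15 ] [ 550.4 -169.1  223.5] tz [-0. -0. -1.] [-0.43  0.63  1.6  -0.    0.92  0.46]
```

>>> {"fn": "arm_command", "kwargs": {
  "series": [
    [[0,0,-0.02],[0,0,0],5],
    [[0,0,-0.04],[0,0,0],5],
    [[0,0,-0.06],[0,0,0],5],
    [[0,0,-0.08],[0,0,0],5],
    [[0,0,-0.1],[0,0,0],5]
  ]
}}

```text
time_s: 14.55
position: [550.4, -169.1, 223.5]
ee_rot: [0.001, 0.958, 0.285, -0.001]
ft_force: [-6.3, -4.4, 8.7]
finger_gap: 0.138
finger_force: 40.0
```

```bash
python3 st.py
```

```text
14.55 ty -0.992 turned 2.4 0.13784698209307777 [-6.3 -4.4  8.7] [-0.843  0.931  0.057] [ 550.4 -169.1  223.5] tz [-0. -0. -1.] [-0.43  0.63  1.6  -0.    0.92  0.56]
```

```bash
cat > tick.py <<'E'
from h import *
import sys
def red(p,n):
    h=cv2.cvtColor(p,cv2.COLOR_BGR2HSV)
    for c,m in (('red',cv2.inRange(h,(0,170,60),(5,255,255))|cv2.inRange(h,(172,150,60),(180,255,255))),('green',cv2.inRange(h,(45,120,50),(80,255,255)))):
        m[:170]=0;m[330:]=0;m[:,:200]=0;m[:,430:]=0; q=np.argwhere(m)
        print(n,c,len(q), q.mean(0).round(1)[::-1] if len(q) else '')
for n in ('w6','w7','w8'): red(cv2.imread(f'pics/{n}.png'),n)
d=snap('wrist'); cv2.imwrite('pics/wn.png',d['pixels']); red(d['pixels'],'now')
T=[]
for i in range(6): viewer.snapshot('wrist'); T.append(arm.observe()['ft_torque'][2])
print(np.round(T,3))
E
python3 tick.py
```

```text
w6 red 0 
w6 green 0 
w7 red 17 [267.5 241.6]
w7 green 0 
w8 red 12 [267.2 241.8]
w8 green 0 
now red 0 
now green 0 
[0.107 0.122 0.084 0.051 0.174 0.029]
```

Run:
```python
from h import *
import pickle
s=snap('scene'); pickle.dump(s,open('s2.pkl','wb')); t=snap('top')
a=cv2.resize(cv2.imread('pics/wn.png')[150:350,180:460],(400,286))
a8=cv2.resize(cv2.imread('pics/w8.png')[150:350,180:460],(400,286))
b=cv2.resize(s['pixels'][250:400,140:350],(400,286),interpolation=cv2.INTER_CUBIC)
c=cv2.resize(t['pixels'][185:255,385:483],(400,286),interpolation=cv2.INTER_CUBIC)
cv2.imwrite('pics/cmp.png',np.vstack([np.hstack([a8,a]),np.hstack([b,c])]))
```

```text
(no output)
```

View pics/cmp.png

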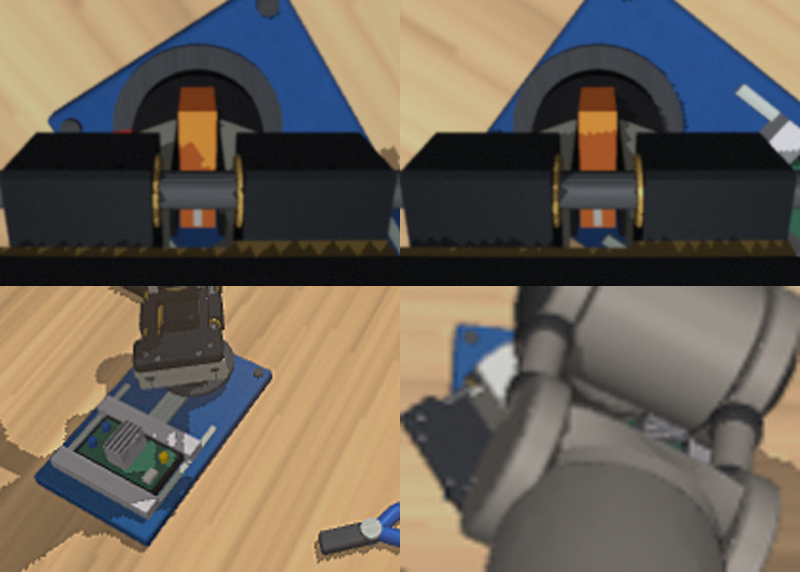

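In the wrist view the flange's white tick is now at (613,242), right of the knob's line at (597,217). So the clutch has started to slip by about 0.15 rad, and the scene view shows the jaw against the board. I'm turning on through the click, to about 0.5 rad of slip, and then letting go.

>>> {"fn": "arm_command", "kwargs": {
  "series": [
    [[0,0,-0.02],[0,0,0],5],
    [[0,0,-0.04],[0,0,0],5],
    [[0,0,-0.06],[0,0,0],5],
    [[0,0,-0.08],[0,0,0],5],
    [[0,0,-0.1],[0,0,0],5]
  ]
}}

```text
time_s: 15.5
position: [550.3, -169.0, 223.5]
ee_rot: [0.001, 0.971, 0.237, -0.001]
ft_force: [-6.3, -5.1, 8.6]
finger_gap: 0.138
finger_force: 40.0
```

```bash
python3 st.py
```

```text
15.5 ty -1.092 turned 2.5 0.13826212530671483 [-6.3 -5.1  8.6] [-0.837  0.921  0.064] [ 550.3 -169.   223.5] tz [-0. -0. -1.] [-0.43  0.63  1.6  -0.    0.92  0.66]
```

>>> {"fn": "arm_command", "kwargs": {
  "series": [
    [[0,0,-0.02],[0,0,0],5],
    [[0,0,-0.04],[0,0,0],5],
    [[0,0,-0.06],[0,0,0],5],
    [[0,0,-0.08],[0,0,0],5],
    [[0,0,-0.1],[0,0,0],5]
  ]
}}

```text
time_s: 16.0
position: [550.3, -169.0, 223.5]
ee_rot: [0.001, 0.982, 0.188, -0.001]
ft_force: [-5.6, -3.9, 8.6]
finger_gap: 0.139
finger_force: 40.0
```

```bash
python3 st.py
```

```text
16.0 ty -1.192 turned 2.6 0.13900544502269427 [-5.6 -3.9  8.6] [-0.793  1.021  0.016] [ 550.3 -169.   223.5] tz [-0. -0. -1.] [-0.43  0.63  1.6  -0.    0.92  0.76]
```

>>> {"fn": "arm_command", "kwargs": {
  "series": [
    [[0,0,-0.02],[0,0,0],5],
    [[0,0,-0.04],[0,0,0],5],
    [[0,0,-0.06],[0,0,0],5],
    [[0,0,-0.08],[0,0,0],5],
    [[0,0,-0.1],[0,0,0],5]
  ]
}}

```text
time_s: 16.5
position: [550.3, -169.0, 223.5]
ee_rot: [0.0, 0.99, 0.139, -0.001]
ft_force: [-6.1, -4.2, 8.0]
finger_gap: 0.139
finger_force: 40.0
```

```bash
python3 st.py; python3 tick.py
```

```text
16.5 ty -1.292 turned 2.7 0.13881628479689237 [-6.1 -4.2  8. ] [-0.798  1.048  0.025] [ 550.3 -169.   223.5] tz [-0. -0. -1.] [-0.43  0.63  1.6  -0.    0.92  0.86]
w6 red 0 
w6 green 0 
w7 red 17 [267.5 241.6]
w7 green 0 
w8 red 12 [267.2 241.8]
w8 green 0 
now red 0 
now green 0 
[-0.044 -0.075 -0.09  -0.069 -0.069  0.02 ]
```

The torque has reversed to about -0.06 N m, so the clutch is past its hump. I'll add a small margin, then release and lift.

>>> {"fn": "arm_command", "kwargs": {
  "series": [
    [[0,0,-0.02],[0,0,0],5],
    [[0,0,-0.04],[0,0,0],5],
    [[0,0,-0.06],[0,0,0],5],
    [[0,0,-0.07],[0,0,0],5],
    [[0,0,-0.07],[0,0,0],5]
  ]
}}

```text
time_s: 17.35
position: [550.3, -168.9, 223.5]
ee_rot: [0.0, 0.995, 0.104, -0.001]
ft_force: [-6.3, -3.8, 8.7]
finger_gap: 0.141
finger_force: 40.0
```

>>> {"fn": "arm_command", "kwargs": {
  "series": [
    [[0,0,0],[0,0,0],45],
    [[0,0,0],[0,0,0],45],
    [[0,0,0],[0,0,0],45],
    [[0,0,0],[0,0,0.02],45],
    [[0,0,0],[0,0,0.05],45]
  ]
}}

```text
time_s: 17.85
position: [550.4, -167.8, 271.2]
ee_rot: [-0.001, 0.994, 0.105, -0.002]
ft_force: [-0.0, -0.6, 0.1]
finger_gap: 0.447
finger_force: 0.0
```

>>> {"fn": "arm_command", "kwargs": {
  "series": [
    [[0,0,0],[-0.01,0,0.04],45],
    [[0,0,0],[-0.04,0,0.07],45],
    [[0,0,0],[-0.08,0,0.08],45],
    [[0,0,0],[-0.11,0,0.08],45],
    [[0,0,0],[-0.12,0,0.08],45]
  ]
}}

```text
time_s: 18.35
position: [428.8, -167.8, 353.0]
ee_rot: [-0.0, 0.995, 0.104, -0.0]
ft_force: [0.7, -0.4, 0.2]
finger_gap: 0.451
finger_force: 0.0
```

```bash
python3 ws.py w9
python3 - <<'E'
from h import *
d=snap('wrist');t=snap('top');s=snap('scene')
print(w2px(d,[[551,-168.5,41],[544,-280,20]]))
u=w2px(s,[[551,-168.5,41]])[0].astype(int)
a=cv2.resize(d['pixels'],(480,300))
c=cv2.resize(t['pixels'][185:255,385:483],(320,228),interpolation=cv2.INTER_CUBIC)
b=cv2.resize(s['pixels'][260:385,150:300],(320,267),interpolation=cv2.INTER_CUBIC)
r=np.vstack([c,b]);a=cv2.copyMakeBorder(a,0,len(r)-300,0,0,cv2.BORDER_CONSTANT)
cv2.imwrite('pics/chk.png',np.hstack([a,r]))
E
```

```text
18.4 [ 428.9 -167.9  352.9] ty -78.0 tz [-0.001  0.    -1.   ] [-0.54  0.28  1.77 -0.    1.09  0.82] 0.4500807308262483
[-0.6  0.3  0.1] [0.008 0.023 0.031]
[[347.57651141  68.26661951]
 [450.35900938 104.10507028]]
```

View pics/chk.png

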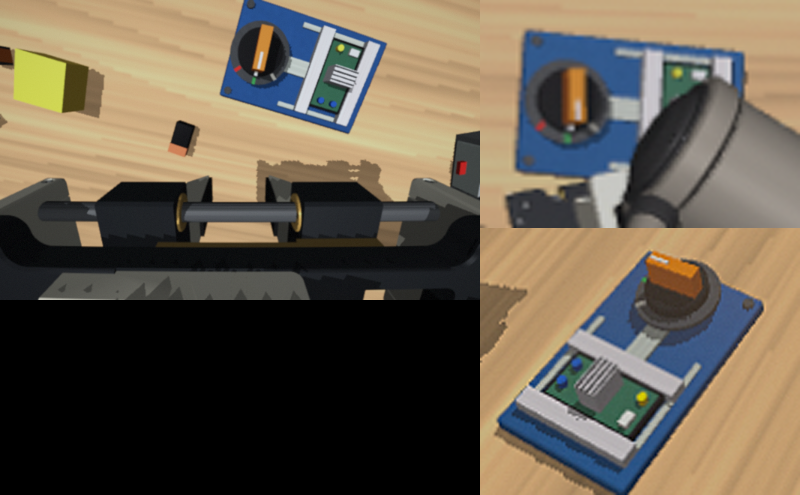

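One click is confirmed: the knob's white line sits at the green tick at (255,80), and the board is gripped. Now the tub.

>>> {"fn": "arm_command", "kwargs": {
  "series": [
    [[0,0,-0.06],[0.002,0.045,0],100],
    [[0,0,-0.12],[0.004,0.093,0],100],
    [[0,0,-0.18],[0.006,0.14,0],100],
    [[0,0,-0.24],[0.008,0.188,0],100],
    [[0,0,-0.28],[0.01,0.235,0],100]
  ]
}}

```text
time_s: 19.05
position: [441.9, 69.0, 352.4]
ee_rot: [-0.0, 0.999, -0.036, 0.0]
ft_force: [2.0, -0.5, -0.2]
finger_gap: 0.837
finger_force: 0.0
```

>>> {"fn": "arm_command", "kwargs": {
  "series": [
    [[0,0,0],[0,0.033,0],100],
    [[0,0,0],[0,0.033,0],100],
    [[0,0,0],[0,0.033,0],100],
    [[0,0,0],[0,0.033,0],100],
    [[0,0,0],[0,0.033,0],100]
  ]
}}

```text
time_s: 19.55
position: [441.3, 98.7, 352.5]
ee_rot: [0.0, 0.999, -0.036, -0.0]
ft_force: [-0.0, -0.4, 0.5]
finger_gap: 1.004
finger_force: 0.0
```

```bash
python3 ws.py w10
cat > parts.py <<'E'
from h import *
import pickle
C={'tub':((22,120,60),(35,255,255),44,64),'trim':((40,90,40),(80,255,255),18,18),'trafo':((5,140,90),(18,255,255),20,24),'term':((105,110,50),(125,255,255),18,26),'relay':((0,0,190),(180,45,255),18,28),'cap':((100,60,40),(125,255,255),24,22)}
def find(d,name,ctr,rad=70,zz=None):
    lo,hi,z,L=C[name]; z=zz or z
    h=cv2.cvtColor(d['pixels'],cv2.COLOR_BGR2HSV); k=cv2.inRange(h,lo,hi)
    if 'mount' in d: k[240:]=0
    c=np.append(ctr,z); u=w2px(d,[c])[0]; e=np.hypot(*(w2px(d,[c+[rad,0,0]])[0]-u))
    msk=np.zeros_like(k); cv2.circle(msk,tuple(int(v) for v in u),int(e),255,-1); k&=msk
    n,l,st,ce=cv2.connectedComponentsWithStats(k)
    out=[]
    for i in range(1,n):
        if st[i,4]<12: continue
        W=px2w(d,cv2.boxPoints(cv2.minAreaRect(np.argwhere(l==i)[:,::-1].astype(np.float32))),z)
        a,b=W[1]-W[0],W[2]-W[1]; out.append((int(st[i,4]),ce[i].round(),W.mean(0)[:2].round(1),[(round(float(np.hypot(*v[:2])),1),round(float(np.degrees(np.arctan2(v[1],v[0]))%180),1)) for v in (a,b)]))
    for o in sorted(out,key=lambda o:-o[0])[:3]: print(name,*o)
E
python3 - <<'E'
from parts import *
d=pickle.load(open('w.pkl','rb')); find(d,'tub',(462,100),90)
h=cv2.cvtColor(d['pixels'],cv2.COLOR_BGR2HSV); k=cv2.inRange(h,(22,120,165),(35,255,255)); k[240:]=0
n,l,st,ce=cv2.connectedComponentsWithStats(k); i=1+np.argmax(st[1:,4])
q=np.argwhere(l==i)[:,::-1].astype(np.float32); print(st[i],h[int(ce[i][1]),int(ce[i][0])])
cn=cv2.approxPolyDP(cv2.convexHull(q),6,True).reshape(-1,2); print(cn.tolist(),px2w(d,cn,44).round(0).tolist())
t=snap('top'); find(t,'tub',(462,100),90)
E
```

```text
19.6 [441.2  98.7 352.6] ty -94.1 tz [-0. -0. -1.] [ 0.05  0.26  1.79 -0.    1.08  1.69] 0.996050118843472
[-0.9  0.5 -0.3] [0.024 0.014 0.035]
tub 4273 [316. 175.] [460.8  99.2] [(63.9, 85.9), (66.8, 177.6)]
[ 284  145   66   64 3863] [ 32 159 201]
[[349.0, 147.0], [347.0, 188.0], [337.0, 204.0], [285.0, 207.0], [284.0, 145.0]] [[487.0, 66.0, 44.0], [446.0, 70.0, 44.0], [430.0, 81.0, 44.0], [431.0, 134.0, 44.0], [493.0, 129.0, 44.0]]
```

The tub measures (461,99) with yaw -4°, 64×66 mm, which matches. The plan is two 90° rolls, each with the tool swinging from +45° to -45° about its closing axis. First I'm tilting and descending over the tub.

>>> {"fn": "arm_command", "kwargs": {
  "series": [
    [[0.0094,0.1305,0],[0.022,-0.0013,-0.025],100],
    [[0.0188,0.261,0],[0.044,-0.0026,-0.05],100],
    [[0.0281,0.3915,0],[0.066,-0.004,-0.075],100],
    [[0.0375,0.522,0],[0.088,-0.0053,-0.1],100],
    [[0.047,0.6525,0],[0.11,-0.0066,-0.125],100]
  ]
}}

```text
time_s: 20.15
position: [552.0, 92.0, 226.9]
ee_rot: [-0.012, 0.946, -0.034, -0.323]
ft_force: [0.5, 0.5, -0.3]
finger_gap: 0.997
finger_force: 0.0
```

>>> {"fn": "arm_command", "kwargs": {
  "series": [
    [[0.0094,0.1305,0],[0.022,-0.0014,-0.025],100],
    [[0.0094,0.1305,0],[0.022,-0.0014,-0.025],100],
    [[0.0094,0.1305,0],[0.022,-0.0014,-0.025],100],
    [[0.0094,0.1305,0],[0.022,-0.0014,-0.025],100],
    [[0.0094,0.1305,0],[0.022,-0.0014,-0.025],100]
  ]
}}

```text
time_s: 20.65
position: [572.6, 91.7, 206.0]
ee_rot: [-0.014, 0.925, -0.032, -0.38]
ft_force: [-0.2, 0.3, 0.6]
finger_gap: 1.0
finger_force: 0.0
```

```bash
cat >> st.py <<'E'
print('grasp',(s['position']+159*M[:,2]).round(1))
E
python3 st.py
```

```text
20.65 ty -1.641 turned 3.049 0.9998377663659265 [-0.2  0.3  0.6] [ 0.046 -0.359  0.022] [572.6  91.7 206. ] tz [-0.7   0.05 -0.71] [0.01 0.85 1.3  0.06 1.76 1.64]
grasp [461.1  99.8  92.9]
```

>>> {"fn": "arm_command", "kwargs": {
  "series": [
    [[0,0,0],[0,-0.0005,-0.02],100],
    [[0,0,0],[0,-0.0005,-0.04],100],
    [[0,0,0],[0,-0.0005,-0.055],100],
    [[0,0,0],[0,-0.0005,-0.064],100],
    [[0,0,0],[0,-0.0005,-0.065],100]
  ]
}}

```text
time_s: 21.15
position: [572.6, 91.2, 137.7]
ee_rot: [-0.014, 0.923, -0.032, -0.382]
ft_force: [-0.2, -0.2, -0.4]
finger_gap: 1.0
finger_force: 0.0
```

>>> {"fn": "arm_command", "kwargs": {
  "series": [
    [[0,0,0],[0,0,0],100],
    [[0,0,0],[0,0,0],60],
    [[0,0,0],[0,0,0],60],
    [[0,0,0],[0,0,0],60],
    [[0,0,0],[0,0,0],60]
  ],
  "newtons": 30
}}

```text
time_s: 21.65
position: [572.9, 91.1, 138.0]
ee_rot: [-0.014, 0.923, -0.032, -0.382]
ft_force: [-0.7, 0.6, 0.1]
finger_gap: 0.701
finger_force: 1.3
```

>>> {"fn": "arm_command", "kwargs": {
  "series": [
    [[0,0,0],[0,0,0.01],60],
    [[0,0,0],[0,0,0.025],60],
    [[0,0,0],[0,0,0.045],60],
    [[0,0,0],[0,0,0.065],60],
    [[0,0,0],[0,0,0.065],60]
  ]
}}

```text
time_s: 22.15
position: [573.6, 91.2, 206.4]
ee_rot: [-0.014, 0.924, -0.032, -0.38]
ft_force: [0.2, 0.8, -1.1]
finger_gap: 0.695
finger_force: 30.0
```

```bash
python3 st.py
```

```text
22.15 ty -1.641 turned 3.049 0.6950861178977584 [ 0.2  0.8 -1.1] [-0.015 -0.557 -0.028] [573.6  91.2 206.4] tz [-0.7   0.05 -0.71] [0.01 0.86 1.3  0.06 1.76 1.64]
grasp [462.2  99.2  93.3]
```

The tub is gripped at 64 mm. Now the first roll.

>>> {"fn": "arm_command", "kwargs": {
  "series": [
    [[-0.0094,-0.1305,0],[-0.0106,0.0011,0.0137],60],
    [[-0.0188,-0.261,0],[-0.0229,0.0023,0.0253],60],
    [[-0.0281,-0.3915,0],[-0.0366,0.0036,0.0345],60],
    [[-0.0375,-0.522,0],[-0.0512,0.005,0.0412],60],
    [[-0.047,-0.6525,0],[-0.0666,0.0064,0.0452],60]
  ]
}}

```text
time_s: 22.65
position: [505.7, 97.5, 248.5]
ee_rot: [-0.002, 0.997, -0.035, -0.062]
ft_force: [0.1, 0.3, -1.2]
finger_gap: 0.692
finger_force: 30.0
```

>>> {"fn": "arm_command", "kwargs": {
  "series": [
    [[-0.0094,-0.1305,0],[-0.0158,0.0015,0.0014],60],
    [[-0.0188,-0.261,0],[-0.0316,0.0029,0],60],
    [[-0.0281,-0.3915,0],[-0.047,0.0043,-0.004],60],
    [[-0.0375,-0.522,0],[-0.0616,0.0057,-0.0107],60],
    [[-0.047,-0.6525,0],[-0.0753,0.007,-0.0199],60]
  ]
}}

```text
time_s: 23.15
position: [441.2, 114.4, 251.4]
ee_rot: [0.02, 0.974, -0.037, 0.224]
ft_force: [1.1, -0.9, -0.5]
finger_gap: 0.698
finger_force: 30.0
```

>>> {"fn": "arm_command", "kwargs": {
  "series": [
    [[-0.0094,-0.1305,0],[-0.0123,0.0012,-0.0116],60],
    [[-0.0188,-0.261,0],[-0.0229,0.0023,-0.0253],60],
    [[-0.0188,-0.261,0],[-0.0229,0.0023,-0.0253],60],
    [[-0.0188,-0.261,0],[-0.0229,0.0023,-0.0253],60],
    [[-0.0188,-0.261,0],[-0.0229,0.0023,-0.0253],60]
  ]
}}

```text
time_s: 23.65
position: [412.1, 205.5, 266.8]
ee_rot: [-0.021, 0.947, -0.123, 0.296]
ft_force: [2.1, -2.2, 0.5]
finger_gap: 0.697
finger_force: 30.1
```

```bash
python3 st.py
```

```text
23.65 ty -1.794 turned 3.202 0.697481337346871 [ 2.1 -2.2  0.5] [-0.002  0.074 -0.097] [412.1 205.5 266.8] tz [ 0.57 -0.03 -0.82] [ 0.37  0.35  2.08 -1.    0.28  3.11]
grasp [502.2 200.3 135.9]
```

The first roll ran into a joint limit: j5 is at 0.28, so the tool can only point a little outward here. I'll fit simple arm kinematics from the recorded poses to find where the swing fits.

```bash
cat > kin.py <<'E'
import numpy as np
from scipy.optimize import least_squares
# x,y,z,tilt(from down,+back), j1,j2,j3,j5
D=[(184.83,-491.28,404.2,0,-1.357,.3426,1.5248,1.2754),(649.8,-.9,328.5,0,-.12,.63,1.25,1.26),(538.6,-343.3,327.8,0,-.69,.61,1.29,1.24),(545.5,-267.2,209.6,0,-.58,.69,1.51,.94),(428.9,-167.9,352.9,0,-.54,.28,1.77,1.09),(441.2,98.7,352.6,0,.05,.26,1.79,1.08),(550.5,-169.2,223.5,0,-.43,.63,1.6,.91)]
D=np.array(D)
def fk(p,j2,j3,j5):
    a0,z0,L1,L2,dl,d6=p; s=j2+j3
    return a0+L1*np.sin(j2)+L2*np.sin(s+dl)+d6*np.sin(s+j5), z0+L1*np.cos(j2)+L2*np.cos(s+dl)+d6*np.cos(s+j5)
off=77.
def res(q):
    off=q[6]; r=np.sqrt(D[:,0]**2+D[:,1]**2-off**2)
    R,Z=fk(q[:6],D[:,5],D[:,6],D[:,7]); return np.r_[R-r,Z-D[:,2],(q[5]-100)*.01,(q[0]-0)*.01]
sol=least_squares(res,[0,400,400,400,0,100,77]); P=sol.x
if __name__=='__main__':
    print(P.round(2),res(P).round(1))
    # check with tilted measurement (572.6,91.7,206): j .85 1.30 1.76 (j4~0)
    print(fk(P[:6],.85,1.30,1.76),np.sqrt(572.6**2+91.7**2-P[6]**2))
E
python3 kin.py; python3 st.py
```

```text
[-4.0400e+00  1.4553e+02  5.1441e+02  3.7805e+02  1.3000e-01  7.1090e+01
  1.0869e+02] [-0.8  0.5  0.1 -0.1  0.5  0.1 -0.3 -1.9  0.6  0.4  1.1 -0.7  2.4 -1.9
 -0.3 -0. ]
(np.float64(619.7205456932187), np.float64(187.49351875443165)) 569.6191038018775
23.65 ty -1.794 turned 3.202 0.697481337346871 [ 2.1 -2.2  0.5] [-0.002  0.074 -0.097] [412.1 205.5 266.8] tz [ 0.57 -0.03 -0.82] [ 0.37  0.35  2.08 -1.    0.28  3.11]
grasp [502.2 200.3 135.9]
```

```bash
python3 - <<'E'
s=open('kin.py').read()
s=s.replace("(550.5,-169.2,223.5,0,-.43,.63,1.6,.91)]","(550.5,-169.2,223.5,0,-.43,.63,1.6,.91),(572.6,91.7,206,45,.01,.85,1.30,1.76),(573.6,91.2,206.4,45,.01,.86,1.30,1.76)]")
s=s.replace("off=q[6];","off=79;").split("if __name__")[0]
s+='''
def ik(r,z,tilt):  # tilt deg, + = back ; returns j2,j3,j5
    sm=np.pi+np.radians(tilt)
    f=lambda v: np.subtract(fk(P[:6],v[0],v[1],sm-v[0]-v[1]),(r,z))
    o=least_squares(f,[.5,1.5]); return o.x[0],o.x[1],sm-sum(o.x),np.abs(o.fun).max()
'''
open('kin.py','w').write(s)
E
python3 - <<'E'
from kin import *
print(P.round(2),res(P).round(1))
for G in (450,500,550,600,650,700):
  for gz in (32,60,90):
    o=[]
    for t in (45,-20,-30,-40,-45):
        a=np.radians(t); r=G+159*np.sin(a); z=gz+159*np.cos(a); j=ik(r,z,t); o.append((t,round(j[0],2),round(j[1],2),round(j[2],2),round(j[3])))
    print(G,gz,o)
E
```

```text
[3.6500e+00 2.1795e+02 5.1045e+02 3.7635e+02 1.3000e-01 1.4176e+02
 7.7000e+01] [-1.   0.6  0.2  0.1  0.3  0.5 -0.2  0.3 -0.8 -2.2  0.9  0.7  1.8 -0.8
  2.2 -1.4  2.4 -3.7  0.4  0. ]
450 32 [(45, np.float64(0.93), np.float64(1.36), np.float64(1.64), 0), (-20, np.float64(0.47), np.float64(2.24), np.float64(0.08), 0), (-30, np.float64(0.5), np.float64(2.38), np.float64(-0.26), 0), (-40, np.float64(0.61), np.float64(2.51), np.float64(-0.67), 0), (-45, np.float64(0.7), np.float64(2.57), np.float64(-0.91), 0)]
450 60 [(45, np.float64(0.89), np.float64(1.35), np.float64(1.69), 0), (-20, np.float64(0.4), np.float64(2.22), np.float64(0.18), 0), (-30, np.float64(0.41), np.float64(2.36), np.float64(-0.15), 0), (-40, np.float64(0.5), np.float64(2.49), np.float64(-0.54), 0), (-45, np.float64(0.57), np.float64(2.56), np.float64(-0.77), 0)]
450 90 [(45, np.float64(0.84), np.float64(1.34), np.float64(1.74), 0), (-20, np.float64(0.32), np.float64(2.19), np.float64(0.28), 0), (-30, np.float64(0.32), np.float64(2.33), np.float64(-0.03), 0), (-40, np.float64(0.38), np.float64(2.46), np.float64(-0.4), 0
[... 4289 characters left out ...]
np.float64(1.89), np.float64(-0.28), 0)]
700 60 [(45, np.float64(1.51), np.float64(-0.13), np.float64(2.54), 24), (-20, np.float64(0.7), np.float64(1.53), np.float64(0.56), 0), (-30, np.float64(0.67), np.float64(1.69), np.float64(0.26), 0), (-40, np.float64(0.67), np.float64(1.83), np.float64(-0.05), 0), (-45, np.float64(0.69), np.float64(1.89), np.float64(-0.22), 0)]
700 90 [(45, np.float64(1.48), np.float64(-0.13), np.float64(2.58), 26), (-20, np.float64(0.66), np.float64(1.51), np.float64(0.62), 0), (-30, np.float64(0.62), np.float64(1.67), np.float64(0.33), 0), (-40, np.float64(0.62), np.float64(1.81), np.float64(0.01), 0), (-45, np.float64(0.63), np.float64(1.88), np.float64(-0.15), 0)]
```

The limit is about -18° forward, so each roll must run from about +50° to -18°, with the tub tipping the last stretch by itself (it falls the right way below about 40°). I'm recovering to -15° at a free spot near (580,60).

>>> {"fn": "arm_command", "kwargs": {
  "series": [
    [[0.0094,0.1305,0],[0.03,-0.01,0.015],60],
    [[0.0188,0.261,0],[0.06,-0.02,0.03],60],
    [[0.0281,0.3915,0],[0.09,-0.03,0.041],60],
    [[0.0375,0.522,0],[0.131,-0.044,0.041],60],
    [[0.0375,0.522,0],[0.131,-0.044,0.041],60]
  ]
}}

```text
time_s: 24.15
position: [544.1, 160.6, 308.5]
ee_rot: [-0.001, 0.987, -0.133, 0.089]
ft_force: [0.9, -1.3, -0.9]
finger_gap: 0.699
finger_force: 30.0
```

>>> {"fn": "arm_command", "kwargs": {
  "series": [
    [[0,0,0],[0,0,0],60],
    [[0,0,0],[0,0,0],60],
    [[0,0,0],[0,0,0],60],
    [[0,0,0],[0,0,0],60],
    [[0,0,0],[0,0,0],60]
  ]
}}

```text
time_s: 24.65
position: [543.2, 160.8, 308.0]
ee_rot: [0.001, 0.987, -0.134, 0.092]
ft_force: [0.4, -0.5, -1.4]
finger_gap: 0.698
finger_force: 30.0
```

```bash
python3 st.py; python3 -c "
from parts import *
t=snap('top')
for n,c in (('tub',(580,60)),('trim',(647,309)),('cap',(509,345)),('term',(405,326)),('trafo',(454,221)),('relay',(591,198))): find(t,n,c,50)"
```

```text
24.65 ty -1.838 turned 3.246 0.6975670490700923 [ 0.4 -0.5 -1.4] [ 0.057  0.169 -0.069] [543.2 160.8 308. ] tz [ 0.18 -0.03 -0.98] [ 0.17  0.47  1.61 -0.07  0.88  2.05]
grasp [572.  156.7 151.6]
trim 22 [250. 180.] [645.6 310.8] [(14.8, 91.9), (15.3, 3.3)]
cap 18 [235. 226.] [508.7 345.4] [(20.5, 157.2), (11.8, 65.3)]
term 35 [239. 262.] [405.8 325.5] [(15.9, 101.0), (23.9, 13.2)]
trafo 36 [288. 237.] [482.2 189.2] [(17.4, 91.7), (14.5, 2.4)]
```

The commanded pose is clipped to what was actually reached. The transformer has meanwhile been moved to about (482,189), so I'll look for it again later. Moving the tub to (580,70) and tilting to -18°.

>>> {"fn": "arm_command", "kwargs": {
  "series": [
    [[-0.009,-0.032,0],[-0.003,-0.025,-0.02],60],
    [[-0.018,-0.064,0],[-0.006,-0.05,-0.042],60],
    [[-0.027,-0.096,0],[-0.009,-0.07,-0.065],60],
    [[-0.035,-0.128,0],[-0.0106,-0.078,-0.087],60],
    [[-0.035,-0.128,0],[-0.0106,-0.078,-0.087],60]
  ]
}}

```text
time_s: 25.2
position: [531.9, 81.6, 218.6]
ee_rot: [0.01, 0.979, -0.133, 0.154]
ft_force: [-0.6, 0.2, -1.6]
finger_gap: 0.7
finger_force: 30.0
```

>>> {"fn": "arm_command", "kwargs": {
  "series": [
    [[0,0,0],[0,0,-0.01],60],
    [[0,0,0],[0,0,-0.02],60],
    [[0,0,0],[0,0,-0.026],60],
    [[0,0,0],[0,0,-0.026],60],
    [[0,0,0],[0,0,-0.026],60]
  ]
}}

```text
time_s: 25.7
position: [533.8, 82.6, 195.3]
ee_rot: [0.009, 0.979, -0.132, 0.157]
ft_force: [0.3, -0.1, 0.3]
finger_gap: 0.697
finger_force: 30.0
```

```bash
python3 st.py
```

```text
25.7 ty -1.836 turned 3.244 0.6965451627307875 [ 0.3 -0.1  0.3] [ 0.119  0.295 -0.045] [533.8  82.6 195.3] tz [ 0.31 -0.06 -0.95] [ 0.03  0.58  1.84 -0.17  0.41  2.02]
grasp [582.4  73.2  44.2]
```

>>> {"fn": "arm_command", "kwargs": {
  "series": [
    [[-0.01,-0.034,0],[-0.005,0.001,-0.003],60],
    [[-0.019,-0.068,0],[-0.01,0.003,-0.006],60],
    [[-0.019,-0.068,0],[-0.01,0.003,-0.009],60],
    [[-0.019,-0.068,0],[-0.01,0.003,-0.01],60],
    [[-0.019,-0.068,0],[-0.01,0.003,-0.01],60]
  ]
}}

```text
time_s: 26.2
position: [524.2, 85.7, 187.0]
ee_rot: [0.013, 0.972, -0.131, 0.193]
ft_force: [-5.1, 2.2, 12.7]
finger_gap: 0.696
finger_force: 30.0
```

```bash
python3 st.py
```

```text
26.2 ty -1.834 turned 3.242 0.6955452045832804 [-5.1  2.2 12.7] [0.211 0.538 0.016] [524.2  85.7 187. ] tz [ 0.37 -0.08 -0.93] [ 0.04  0.59  1.9  -0.32  0.3   2.17]
grasp [583.3  73.5  39.9]
```

>>> {"fn": "arm_command", "kwargs": {
  "series": [
    [[0,0,0],[0,0,0],72],
    [[0,0,0],[0,0,0],78],
    [[0,0,0],[0,0,0],90],
    [[0,0,0],[0,0,0],90],
    [[0,0,0],[0,0,0],90]
  ]
}}

```text
time_s: 26.7
position: [523.7, 85.2, 185.0]
ee_rot: [0.014, 0.973, -0.131, 0.191]
ft_force: [-0.4, -0.2, 0.3]
finger_gap: 0.896
finger_force: 0.0
```

>>> {"fn": "arm_command", "kwargs": {
  "series": [
    [[0,0,0],[-0.01,0.002,0.03],90],
    [[0,0,0],[-0.025,0.005,0.075],90],
    [[0.017,0.062,0],[-0.04,0.006,0.12],90],
    [[0.034,0.124,0],[-0.07,0.006,0.15],90],
    [[0.068,0.247,0],[-0.1,0.006,0.15],90]
  ]
}}

```text
time_s: 27.2
position: [423.5, 91.6, 339.3]
ee_rot: [-0.004, 0.989, -0.135, 0.069]
ft_force: [0.5, -1.0, -1.4]
finger_gap: 0.896
finger_force: 0.0
```

```bash
python3 st.py; python3 ws.py w11 >/dev/null
python3 - <<'E'
from parts import *
d=pickle.load(open('w.pkl','rb')); t=snap('top'); s=snap('scene')
find(d,'tub',(580,70),120,64); find(t,'tub',(580,70),80,64); find(s,'tub',(580,70),90,64)
print('trafo');find(t,'trafo',(470,200),70); find(t,'relay',(591,198),60)
E
```

```text
27.2 ty -1.84 turned 3.248 0.8957020423434282 [ 0.5 -1.  -1.4] [0.008 0.099 0.037] [423.5  91.6 339.3] tz [ 0.14 -0.01 -0.99] [ 0.04  0.22  1.91 -0.02  0.88  1.89]
grasp [445.2  90.  181.8]
tub 4386 [296.  73.] [574.4  79. ] [(53.5, 154.0), (65.2, 65.7)]
tub 413 [327. 203.] [578.2  79. ] [(51.8, 155.5), (66.6, 64.7)]
tub 1054 [311. 213.] [594.2  49.7] [(101.6, 65.5), (105.7, 133.7)]
trafo
relay 32 [286. 199.] [592.4 197.7] [(10.5, 137.7), (25.5, 46.6)]
```

Run:
```python
from parts import *
for nm,d in (('w',pickle.load(open('w.pkl','rb'))),('s',snap('scene'))):
    h=cv2.cvtColor(d['pixels'],cv2.COLOR_BGR2HSV); k=cv2.inRange(h,(20,100,30),(38,255,255))
    u=w2px(d,[[576,79,32]])[0].astype(int); m=np.zeros_like(k); cv2.circle(m,tuple(map(int,u)),60 if nm=='w' else 40,255,-1); k&=m
    V=h[...,2][k>0]; print(nm,u,len(V),np.histogram(V,bins=range(40,256,20)))
    lab=(h[...,2]//20)
    for lo,hi in ((40,100),(100,150),(150,190),(190,256)):
        q=np.argwhere((k>0)&(h[...,2]>=lo)&(h[...,2]<hi))[:,::-1].astype(np.float32)
        if len(q)<40: continue
        b=cv2.boxPoints(cv2.minAreaRect(q)); W=px2w(d,b,64); e=[np.hypot(*(W[i+1]-W[i])[:2]).round() for i in (0,1)]
        v=W[1]-W[0]; print(lo,len(q),q.mean(0).round(),W.mean(0).round(),e,np.degrees(np.arctan2(v[1],v[0])).round(1))
```

```text
w [298  83] 4865 (array([ 298,  311,   85,   54,   34,   53,   65, 1478, 2487,    0]), array([ 40,  60,  80, 100, 120, 140, 160, 180, 200, 220, 240]))
40 694 [297. 103.] [553.  81.  64.] [np.float64(67.0), np.float64(29.0)] -93.6
100 114 [309.  92.] [554.  77.  64.] [np.float64(71.0), np.float64(36.0)] -86.7
150 195 [301.  71.] [579.  77.  64.] [np.float64(45.0), np.float64(66.0)] -25.4
190 3862 [295.  70.] [580.  78.  64.] [np.float64(44.0), np.float64(64.0)] -26.4
s [310 212] 1127 (array([  0,   0,   1, 445,  45, 236,  16, 360,  24,   0]), array([ 40,  60,  80, 100, 120, 140, 160, 180, 200, 220, 240]))
100 712 [311. 218.] [603.  32.  64.] [np.float64(77.0), np.float64(95.0)] 31.2
190 376 [310. 202.] [580.  95.  64.] [np.float64(114.0), np.float64(68.0)] 82.7
```

The tub is on its side: its top face measures 44×64 mm at height 64, centre (580,78), mouth axis at -26.4°. I'm working out the approach for the second roll.

```bash
cat > plan.py <<'E'
# usage: gx gy gz ty_deg tilt_deg(+ = tool points to -m) ; m = ty+90deg
from h import *
import sys
gx,gy,gz,ty,tl=map(float,sys.argv[1:6])
s=arm.observe(); q=s['ee_rot']; M=R.from_quat([q[1],q[2],q[3],q[0]])
a,t=np.radians([ty,tl]); y=np.array([np.cos(a),np.sin(a),0]); m=np.array([-np.sin(a),np.cos(a),0])
z=-np.sin(t)*m-np.cos(t)*np.array([0,0,1]); T=np.c_[y,np.cross(z,-y)*-1*-1,z]; T[:,0]=np.cross(y,z)
v=(R.from_matrix(T)*M.inv()).as_rotvec(); p=np.array([gx,gy,gz])-159*z
print('TCP',p.round(1),'shift',((p-s['position'])/1000).round(4),'rot',v.round(4),np.degrees(np.linalg.norm(v)).round(1),'t',s['time_s'],s['joint_positions'].round(2))
E
python3 plan.py 583.6 76.2 103 -116.4 50
```

```text
TCP [692.7  22.  205.2] shift [ 0.269  -0.0691 -0.1303] rot [-0.0532 -0.2317 -2.7353] 157.3 t 27.4 [ 0.04  0.22  1.91 -0.02  0.87  1.9 ]
```

```bash
sed -i 's/T=np.c_.*$/T=np.c_[np.cross(y,z),y,z]/' plan.py; python3 plan.py 583.6 76.2 103 -116.4 50
```

```text
TCP [692.7  22.  205.2] shift [ 0.269  -0.0691 -0.1303] rot [ 0.3386  0.947  -0.1622] 58.4 t 27.4 [ 0.04  0.22  1.91 -0.02  0.87  1.9 ]
```

>>> {"fn": "arm_command", "kwargs": {
  "series": [
    [[0.0423,0.1184,-0.0203],[0.0336,-0.0086,-0.01],90],
    [[0.0846,0.2368,-0.0406],[0.0672,-0.0173,-0.024],90],
    [[0.127,0.3551,-0.0608],[0.1008,-0.026,-0.04],90],
    [[0.1693,0.4735,-0.0811],[0.1345,-0.0345,-0.058],90],
    [[0.2116,0.5919,-0.1014],[0.1681,-0.0432,-0.078],90]
  ],
  "newtons": 30
}}

```text
time_s: 27.9
position: [593.8, 47.4, 255.6]
ee_rot: [-0.063, 0.951, -0.186, -0.241]
ft_force: [1.0, 0.1, -0.3]
finger_gap: 0.899
finger_force: 0.0
```

>>> {"fn": "arm_command", "kwargs": {
  "series": [
    [[0.0423,0.1184,-0.0203],[0.0336,-0.0086,-0.018],100],
    [[0.0846,0.2368,-0.0406],[0.0672,-0.0173,-0.036],100],
    [[0.127,0.3551,-0.0608],[0.1008,-0.026,-0.052],100],
    [[0.127,0.3551,-0.0608],[0.1008,-0.026,-0.052],100],
    [[0.127,0.3551,-0.0608],[0.1008,-0.026,-0.052],100]
  ]
}}

```text
time_s: 28.4
position: [692.6, 21.7, 200.7]
ee_rot: [-0.096, 0.881, -0.207, -0.414]
ft_force: [-0.3, 0.1, 1.2]
finger_gap: 1.002
finger_force: 0.0
```

```bash
python3 plan.py 583.6 76.2 28 -116.4 50; python3 -c "
from parts import *
t=snap('top'); find(t,'trafo',(470,200),80)"
```

```text
TCP [692.7  22.  130.2] shift [ 0.0001  0.0003 -0.0705] rot [-0.0003 -0.0051  0.0003] 0.3 t 28.4 [-0.13  1.07  0.85  0.28  2.05  1.92]
```

>>> {"fn": "arm_command", "kwargs": {
  "series": [
    [[0,0,0],[0,0,-0.02],100],
    [[0,0,0],[0,0,-0.04],100],
    [[0,0,0],[0,0,-0.058],100],
    [[0,0,0],[0,0,-0.069],100],
    [[0,0,0],[0,0,-0.07],90]
  ]
}}

```text
time_s: 28.95
position: [691.9, 22.2, 133.1]
ee_rot: [-0.096, 0.881, -0.207, -0.414]
ft_force: [-1.0, 0.4, -0.0]
finger_gap: 0.954
finger_force: 0.0
```

>>> {"fn": "arm_command", "kwargs": {
  "series": [
    [[0,0,0],[0,0,0],60],
    [[0,0,0],[0,0,0],60],
    [[0,0,0],[0,0,0],60],
    [[0,0,0],[0,0,0],60],
    [[0,0,0],[0,0,0],60]
  ]
}}

```text
time_s: 29.45
position: [692.8, 22.0, 136.0]
ee_rot: [-0.097, 0.882, -0.207, -0.412]
ft_force: [1.8, -0.3, 3.5]
finger_gap: 0.699
finger_force: 29.9
```

>>> {"fn": "arm_command", "kwargs": {
  "series": [
    [[0,0,0],[0,0,0],60],
    [[0,0,0],[0,0,0.01],60],
    [[0,0,0],[0,0,0.03],60],
    [[0,0,0],[0,0,0.055],60],
    [[0,0,0],[0,0,0.07],60]
  ]
}}

```text
time_s: 29.95
position: [692.9, 22.1, 208.5]
ee_rot: [-0.097, 0.883, -0.206, -0.411]
ft_force: [-0.6, -0.3, -0.1]
finger_gap: 0.701
finger_force: 29.9
```

```bash
python3 plan.py 560 60 95 -105 -20;python3 st.py
```

```text
TCP [507.5  74.1 244.4] shift [-0.1854  0.0519  0.0359] rot [-0.4328 -1.1434  0.1723] 70.7 t 29.95 [-0.13  1.06  0.84  0.29  2.06  1.92]
29.95 ty -2.031 turned 3.439 0.7013819135947987 [-0.6 -0.3 -0.1] [-0.242 -0.483 -0.02 ] [692.9  22.1 208.5] tz [-0.69  0.34 -0.64] [-0.13  1.06  0.84  0.29  2.06  1.92]
grasp [583.9  76.3 106.2]
```

>>> {"fn": "arm_command", "kwargs": {
  "series": [
    [[-0.0481,-0.127,0.0191],[-0.0206,0.0058,0.014],60],
    [[-0.0962,-0.254,0.0382],[-0.0412,0.0116,0.026],60],
    [[-0.1443,-0.3811,0.0574],[-0.0618,0.0174,0.036],60],
    [[-0.1924,-0.5082,0.0766],[-0.0824,0.0231,0.042],60],
    [[-0.2404,-0.6352,0.0957],[-0.103,0.0289,0.046],60]
  ]
}}

```text
time_s: 30.45
position: [588.7, 51.2, 253.1]
ee_rot: [-0.032, 0.981, -0.171, -0.09]
ft_force: [0.0, -0.9, -1.3]
finger_gap: 0.702
finger_force: 29.9
```

>>> {"fn": "arm_command", "kwargs": {
  "series": [
    [[-0.0481,-0.127,0.0191],[-0.0206,0.0058,0],60],
    [[-0.0962,-0.254,0.0382],[-0.0412,0.0116,0],60],
    [[-0.1443,-0.3811,0.0574],[-0.0618,0.0174,-0.005],60],
    [[-0.1924,-0.5082,0.0766],[-0.0824,0.0231,-0.01],60],
    [[-0.1924,-0.5082,0.0766],[-0.0824,0.0231,-0.01],60]
  ]
}}

```text
time_s: 30.95
position: [503.5, 75.0, 240.8]
ee_rot: [0.023, 0.977, -0.128, 0.169]
ft_force: [-0.1, -0.9, -1.4]
finger_gap: 0.701
finger_force: 29.9
```

```bash
python3 plan.py 560 60 44 -105 -20;python3 st.py
```

```text
TCP [507.5  74.1 193.4] shift [ 0.0039 -0.001  -0.0474] rot [ 0.0001 -0.0063 -0.0009] 0.4 t 30.95 [ 0.02  0.46  1.9  -0.22  0.46  2.04]
30.95 ty -1.832 turned 3.24 0.7006030648986272 [-0.1 -0.9 -1.4] [0.089 0.334 0.034] [503.5  75.  240.8] tz [ 0.32 -0.09 -0.94] [ 0.02  0.46  1.9  -0.22  0.46  2.04]
grasp [555.1  61.   91.1]
```

>>> {"fn": "arm_command", "kwargs": {
  "series": [
    [[0,0,0],[0.015,0,-0.01],60],
    [[0,0,0],[0.03,0,-0.025],60],
    [[0,0,0],[0.035,0,-0.042],60],
    [[0,0,0],[0.035,0,-0.05],60],
    [[0,0,0],[0.035,0,-0.05],60]
  ]
}}

```text
time_s: 31.45
position: [542.4, 73.7, 190.3]
ee_rot: [0.023, 0.977, -0.13, 0.169]
ft_force: [-0.1, -0.4, -1.4]
finger_gap: 0.696
finger_force: 29.9
```

>>> {"fn": "arm_command", "kwargs": {
  "series": [
    [[0,0,0],[0,0,-0.003],60],
    [[0,0,0],[0,0,-0.006],60],
    [[0,0,0],[0,0,-0.008],60],
    [[0,0,0],[0,0,-0.009],60],
    [[0,0,0],[0,0,-0.009],60]
  ]
}}

```text
time_s: 31.95
position: [542.1, 73.8, 184.6]
ee_rot: [0.023, 0.976, -0.129, 0.172]
ft_force: [-9.7, -2.7, 17.9]
finger_gap: 0.698
finger_force: 30.0
```

```bash
python3 st.py
```

```text
31.95 ty -1.834 turned 3.242 0.6975470322866713 [-9.7 -2.7 17.9] [-0.577  0.637 -0.355] [542.1  73.8 184.6] tz [ 0.33 -0.09 -0.94] [ 0.02  0.61  1.84 -0.27  0.37  2.09]
grasp [594.5  59.6  35.1]
```

In contact with 18 N. Releasing and retreating.

>>> {"fn": "arm_command", "kwargs": {
  "series": [
    [[0,0,0],[0,0,0.002],72],
    [[0,0,0],[0,0,0.002],78],
    [[0,0,0],[0,0,0.002],90],
    [[0,0,0],[0,0,0.002],92],
    [[0,0,0],[0,0,0.002],92]
  ]
}}

```text
time_s: 32.45
position: [542.1, 74.1, 183.9]
ee_rot: [0.023, 0.977, -0.129, 0.171]
ft_force: [0.5, -0.6, 0.3]
finger_gap: 0.914
finger_force: 0.0
```

>>> {"fn": "arm_command", "kwargs": {
  "series": [
    [[0,0,0],[-0.01,0.002,0.03],92],
    [[0,0,0],[-0.025,0.005,0.075],92],
    [[0.017,0.062,0],[-0.04,0.006,0.12],92],
    [[0.034,0.124,0],[-0.08,0.006,0.15],92],
    [[0.091,0.345,0],[-0.12,0.006,0.15],92]
  ]
}}

```text
time_s: 32.95
position: [421.7, 80.4, 338.0]
ee_rot: [0.004, 0.991, -0.13, 0.036]
ft_force: [0.6, -1.3, -1.5]
finger_gap: 0.919
finger_force: 0.0
```

```bash
python3 st.py; python3 ws.py w12>/dev/null
python3 - <<'E'
from parts import *
d=pickle.load(open('w.pkl','rb')); t=snap('top')
find(d,'tub',(590,60),120,44); find(t,'tub',(590,60),80,44)
h=cv2.cvtColor(d['pixels'],cv2.COLOR_BGR2HSV)
g=w2px(d,[[590+a,65+b,44] for a in range(-40,45,10) for b in range(-40,45,10)]).round().astype(int).clip(0,[639,399])
print(h[g[:,1],g[:,0],2].reshape(9,9)); 
find(t,'relay',(591,198),60); find(t,'trafo',(480,190),60)
find(d,'relay',(591,198),60); find(d,'trafo',(480,190),60)
E
```

```text
32.95 ty -1.833 turned 3.241 0.9193402616700993 [ 0.6 -1.3 -1.5] [ 0.021  0.082 -0.014] [421.7  80.4 338. ] tz [ 0.07 -0.02 -1.  ] [ 0.02  0.23  1.89 -0.02  0.95  1.86]
grasp [432.9  77.6 179.4]
tub 4961 [291.  45.] [582.4  64.2] [(63.7, 74.8), (69.6, 165.3)]
tub 49 [296.  87.] [548.3  69.7] [(2.6, 163.4), (38.8, 74.9)]
tub 16 [322.  86.] [542.4  46.1] [(6.3, 75.0), (3.4, 165.3)]
tub 532 [332. 201.] [585.9  63.3] [(69.2, 164.8), (66.8, 74.3)]
[[117 119 204 166  58  56 107 192 186]
 [116 125 200 203 202 156 202  94 193]
 [111 198 202 202 202 156 154  65 194]
 [121 179 203 202 195 154 154 195 185]
 [130 182 201 201 161 151  94 194 193]
 [184  58  57  53 144 152  66 186 187]
 [188 197 106  52  57  56  73 191 190]
 [189 188 187 187 186 196 192 185 185]
 [188 189 190 186 185 184 178 182 185]]
relay 32 [286. 199.] [592.4 197.7] [(10.5, 137.7), (25.5, 46.6)]
trafo 33 [287. 236.] [482.2 190.6] [(14.5, 91.7), (14.5, 2.4)]
relay 404 [162.  85.] [588.8 197.3] [(14.6, 134.1), (28.4, 50.6)]
trafo 349 [206. 189.] [479.  188.3] [(23.2, 98.6), (17.9, 6.0)]
```

The tub is mouth-up: it has a 64–67 mm outline at rim height, and the inner tones show wall shadows rather than a flat lid. Its centre is about (587,63) and its yaw is -15°. The transformer, after being knocked, is at (479,188), and I'm fetching it first.

```bash
python3 plan.py 479 188.5 27 -83 0
```

```text
TCP [479.  188.5 186. ] shift [ 0.0602  0.1082 -0.1488] rot [0.0058 0.0619 0.3845] 22.3 t 33.05 [ 0.02  0.23  1.9  -0.02  0.95  1.86]
```

>>> {"fn": "arm_command", "kwargs": {
  "series": [
    [[0.0015,0.016,0.096],[0.015,0.027,0],60],
    [[0.003,0.031,0.192],[0.03,0.054,-0.01],60],
    [[0.0045,0.047,0.288],[0.045,0.081,-0.03],60],
    [[0.0058,0.062,0.3845],[0.06,0.108,-0.06],60],
    [[0.0058,0.062,0.3845],[0.06,0.108,-0.09],60]
  ]
}}

```text
time_s: 33.55
position: [483.9, 190.7, 243.0]
ee_rot: [-0.001, 0.998, 0.063, 0.005]
ft_force: [0.2, -0.5, -0.4]
finger_gap: 0.605
finger_force: 0.0
```

```bash
python3 plan.py 479 188.5 27 -83 0; python3 ws.py w13 >/dev/null
python3 - <<'E'
from parts import *
d=pickle.load(open('w.pkl','rb')); t=snap('top'); find(d,'trafo',(480,188),40); find(t,'trafo',(480,188),40)
find(t,'tub',(586,63),60)
E
```

```text
TCP [479.  188.5 186. ] shift [-0.0049 -0.0022 -0.057 ] rot [-0.0022  0.0091 -0.0046] 0.6 t 33.55 [0.23 0.52 1.75 0.   0.87 1.67]
trafo 554 [322. 231.] [480.9 188.9] [(22.8, 97.3), (13.4, 8.3)]
tub 531 [332. 201.] [585.8  63.5] [(69.3, 165.2), (67.0, 74.7)]
```

>>> {"fn": "arm_command", "kwargs": {
  "series": [
    [[-0.001,0.005,0],[-0.0045,-0.002,-0.02],60],
    [[-0.002,0.009,0],[-0.0045,-0.002,-0.04],60],
    [[-0.002,0.009,0],[-0.0045,-0.002,-0.056],60],
    [[-0.002,0.009,0],[-0.0045,-0.002,-0.057],60],
    [[-0.002,0.009,0],[-0.0045,-0.002,-0.057],20]
  ],
  "newtons": 20
}}

```text
time_s: 34.15
position: [478.1, 185.8, 188.1]
ee_rot: [0.0, 0.998, 0.061, -0.001]
ft_force: [-0.5, 0.1, 0.4]
finger_gap: 0.556
finger_force: 0.0
```

>>> {"fn": "arm_command", "kwargs": {
  "series": [
    [[0,0,0],[0,0,0],10],
    [[0,0,0],[0,0,0],10],
    [[0,0,0],[0,0,0],10],
    [[0,0,0],[0,0,0],10],
    [[0,0,0],[0,0,0],10]
  ]
}}

```text
time_s: 34.65
position: [477.8, 186.1, 187.7]
ee_rot: [0.0, 0.998, 0.061, -0.001]
ft_force: [-0.7, -1.0, 4.1]
finger_gap: 0.236
finger_force: 20.0
```

>>> {"fn": "arm_command", "kwargs": {
  "series": [
    [[0,0,0],[0,0,0.01],10],
    [[0,0,0],[0,0,0.03],10],
    [[0,0,0],[0,0,0.06],10],
    [[0,0,0],[0,0,0.1],10],
    [[0,0,0],[0,0,0.1],10]
  ]
}}

```text
time_s: 35.15
position: [479.0, 186.5, 292.3]
ee_rot: [-0.0, 0.998, 0.061, 0.003]
ft_force: [1.5, 0.5, -0.5]
finger_gap: 0.238
finger_force: 20.0
```

```bash
python3 st.py; python3 plan.py 599 72 66 -105 0
```

```text
35.15 ty -1.449 turned 2.857 0.23818672333037105 [ 1.5  0.5 -0.5] [0.023 0.033 0.004] [479.  186.5 292.3] tz [ 0.01  0.   -1.  ] [ 0.22  0.44  1.71 -0.    0.98  1.67]
grasp [479.9 186.6 133.3]
TCP [599.  72. 225.] shift [ 0.12   -0.1145 -0.0673] rot [ 1.000e-04  6.200e-03 -3.838e-01] 22.0 t 35.15 [ 0.22  0.44  1.71 -0.    0.98  1.67]
```

>>> {"fn": "arm_command", "kwargs": {
  "series": [
    [[0,0,-0.096],[0.03,-0.029,0],10],
    [[0,0,-0.192],[0.06,-0.058,0],10],
    [[0,0,-0.288],[0.09,-0.087,0],10],
    [[0,0,-0.384],[0.12,-0.1145,-0.02],10],
    [[0,0,-0.384],[0.12,-0.1145,-0.05],10]
  ]
}}

```text
time_s: 35.65
position: [601.2, 67.9, 238.0]
ee_rot: [0.0, 0.991, -0.134, 0.002]
ft_force: [-0.1, 0.2, -0.9]
finger_gap: 0.237
finger_force: 20.0
```

>>> {"fn": "arm_command", "kwargs": {
  "series": [
    [[0,0,0],[0,0,-0.013],10],
    [[0,0,0],[0,0,-0.017],10],
    [[0,0,0],[0,0,-0.017],10],
    [[0,0,0],[0,0,-0.017],45],
    [[0,0,0],[0,0,-0.017],45]
  ]
}}

```text
time_s: 36.15
position: [597.8, 72.1, 221.6]
ee_rot: [0.0, 0.991, -0.13, -0.001]
ft_force: [-1.1, -1.1, 0.1]
finger_gap: 0.36
finger_force: 0.5
```

>>> {"fn": "arm_command", "kwargs": {
  "series": [
    [[0,0,0],[0,0,0],45],
    [[0,0,0],[0,0,0.02],55],
    [[0,0,0],[0,0.01,0.06],55],
    [[0,0,0],[0,0.05,0.08],55],
    [[0,0,0],[0,0.09,0.08],55]
  ]
}}

```text
time_s: 36.65
position: [598.7, 162.2, 304.9]
ee_rot: [-0.001, 0.991, -0.132, 0.002]
ft_force: [1.3, -0.1, -0.1]
finger_gap: 0.545
finger_force: 0.0
```

```bash
python3 st.py; python3 ws.py w14 >/dev/null
python3 - <<'E'
from parts import *
d=pickle.load(open('w.pkl','rb')); t=snap('top'); 
for x in (d,t):
    find(x,'relay',(591,198),50)
    find(x,'trafo',(600,72),50); find(x,'trafo',(478,188),40)
    find(x,'trim',(647,309),50)
find(t,'tub',(586,63),60);find(t,'cap',(509,345),50);find(t,'term',(405,326),50)
E
python3 plan.py 590.5 197.5 27 -43 0
```

```text
36.65 ty -1.835 turned 3.243 0.5454721433010964 [ 1.3 -0.1 -0.1] [0.065 0.009 0.033] [598.7 162.2 304.9] tz [ 0.  0. -1.] [0.14 0.6  1.38 0.   1.15 1.98]
grasp [599.4 162.4 145.9]
relay 407 [288. 221.] [587.8 196.8] [(14.0, 140.7), (28.3, 50.4)]
trafo 481 [415. 179.] [597.7  71.8] [(18.7, 166.7), (22.7, 72.4)]
trim 407 [162. 194.] [644.8 305.8] [(28.1, 106.2), (18.3, 12.6)]
relay 38 [287. 199.] [592.4 197.7] [(10.5, 137.7), (25.5, 46.6)]
trafo 29 [330. 198.] [599.7  69.8] [(11.9, 91.8), (18.1, 1.3)]
trim 24 [250. 180.] [645.7 309.4] [(17.8, 91.9), (15.3, 3.3)]
tub 307 [336. 202.] [583.7  55.2] [(68.9, 165.0), (46.0, 74.7)]
cap 18 [235. 226.] [508.7 345.4] [(20.5, 157.2), (11.8, 65.3)]
term 35 [239. 262.] [405.8 325.5] [(15.9, 101.0), (23.9, 13.2)]
TCP [590.5 197.5 186. ] shift [-0.0067  0.0316 -0.1158] rot [-0.002  -0.0015  1.078 ] 61.8 t 36.75 [0.15 0.6  1.39 0.   1.15 1.97]
```

The transformer is in the tub at (598,71). Next is the relay at (588,197), grasped across its 14 mm side.

>>> {"fn": "arm_command", "kwargs": {
  "series": [
    [[0,0,0.145],[-0.002,0.01,0],50],
    [[0,0,0.29],[-0.004,0.02,0],50],
    [[0,0,0.435],[-0.008,0.031,0],50],
    [[0,0,0.58],[-0.008,0.031,-0.02],50],
    [[0,0,0.725],[-0.008,0.031,-0.04],50]
  ]
}}

```text
time_s: 37.25
position: [589.7, 192.6, 260.4]
ee_rot: [0.001, 0.973, 0.233, -0.001]
ft_force: [0.5, 0.7, -0.5]
finger_gap: 0.5
finger_force: 0.0
```

>>> {"fn": "arm_command", "kwargs": {
  "series": [
    [[0,0,0.14],[0,0,-0.01],50],
    [[0,0,0.28],[0,0,-0.02],50],
    [[0,0,0.42],[0,0,-0.045],50],
    [[0,0,0.42],[0,0,-0.07],50],
    [[0,0,0.42],[0,0,-0.075],50]
  ]
}}

```text
time_s: 37.75
position: [588.6, 192.0, 182.4]
ee_rot: [0.0, 0.904, 0.427, -0.004]
ft_force: [0.9, -0.1, 0.0]
finger_gap: 0.497
finger_force: 0.0
```

>>> {"fn": "arm_command", "kwargs": {
  "series": [
    [[0,0,0],[0,0,0],5],
    [[0,0,0],[0,0,0],5],
    [[0,0,0],[0,0,0],5],
    [[0,0,0],[0,0,0],5],
    [[0,0,0],[0,0,0],5]
  ]
}}

```text
time_s: 38.25
position: [589.9, 192.7, 186.1]
ee_rot: [0.001, 0.904, 0.427, -0.001]
ft_force: [-1.1, -1.1, 4.4]
finger_gap: 0.149
finger_force: 20.0
```

>>> {"fn": "arm_command", "kwargs": {
  "series": [
    [[0,0,0],[0,0,0.01],5],
    [[0,0,0],[0,0,0.03],5],
    [[0,0,0],[0,0,0.06],5],
    [[0,0,0],[0,0,0.1],5],
    [[0,0,0],[0,0,0.1],5]
  ]
}}

```text
time_s: 38.75
position: [591.1, 193.0, 291.9]
ee_rot: [0.002, 0.904, 0.427, 0.004]
ft_force: [0.9, 0.2, 0.7]
finger_gap: 0.15
finger_force: 20.0
```

```bash
python3 st.py; python3 plan.py 576 70 66 -25 0; python3 plan.py 576 70 66 -105 0
```

```text
38.75 ty -0.688 turned 2.096 0.14967928250934762 [0.9 0.2 0.7] [-0.024 -0.029  0.083] [591.1 193.  291.9] tz [ 0.01 -0.   -1.  ] [ 0.19  0.62  1.4  -0.    1.12  0.88]
grasp [592.6 192.8 132.9]
TCP [576.  70. 225.] shift [-0.0151 -0.123  -0.0669] rot [-0.0004  0.0096  0.2515] 14.4 t 38.75 [ 0.19  0.62  1.4  -0.    1.12  0.88]
TCP [576.  70. 225.] shift [-0.0151 -0.123  -0.0669] rot [ 0.0062  0.008  -1.1448] 65.6 t 38.75 [ 0.19  0.62  1.4  -0.    1.12  0.88]
```

>>> {"fn": "arm_command", "kwargs": {
  "series": [
    [[0,0,0.105],[-0.004,-0.03,0],5],
    [[0,0,0.21],[-0.008,-0.06,0],5],
    [[0,0,0.315],[-0.012,-0.09,0],5],
    [[0,0,0.42],[-0.014,-0.114,-0.02],5],
    [[0,0,0.42],[-0.014,-0.114,-0.05],5]
  ]
}}

```text
time_s: 39.25
position: [576.2, 75.9, 236.8]
ee_rot: [0.003, 0.795, 0.606, 0.0]
ft_force: [-0.1, 0.3, -0.6]
finger_gap: 0.147
finger_force: 20.0
```

>>> {"fn": "arm_command", "kwargs": {
  "series": [
    [[0,0,0],[0,0,-0.013],5],
    [[0,0,0],[0,0,-0.017],5],
    [[0,0,0],[0,0,-0.017],5],
    [[0,0,0],[0,0,-0.017],35],
    [[0,0,0],[0,0,-0.017],35]
  ]
}}

```text
time_s: 39.75
position: [576.2, 79.0, 219.2]
ee_rot: [0.002, 0.795, 0.607, -0.0]
ft_force: [1.7, -1.0, 0.5]
finger_gap: 0.276
finger_force: 0.5
```

>>> {"fn": "arm_command", "kwargs": {
  "series": [
    [[0,0,0],[0,0,0],40],
    [[0,0,0],[0,0,0.02],50],
    [[0,0,0],[0.01,0.02,0.06],50],
    [[0,0,0],[0.03,0.06,0.08],50],
    [[0,0,0],[0.05,0.1,0.08],50]
  ]
}}

```text
time_s: 40.25
position: [626.9, 179.5, 303.1]
ee_rot: [0.003, 0.796, 0.606, 0.002]
ft_force: [1.2, -0.4, -1.0]
finger_gap: 0.504
finger_force: 0.0
```

>>> {"fn": "arm_command", "kwargs": {
  "series": [
    [[0,0,0],[0.005,0.04,0],50],
    [[0,0,0],[0.01,0.08,0],50],
    [[0,0,0],[0.015,0.12,0],50],
    [[0,0,0],[0.015,0.12,0],50],
    [[0,0,0],[0.015,0.12,0],50]
  ]
}}

```text
time_s: 40.75
position: [640.2, 299.5, 297.8]
ee_rot: [0.001, 0.795, 0.607, -0.002]
ft_force: [0.4, -0.8, 0.2]
finger_gap: 0.506
finger_force: 0.0
```

```bash
python3 st.py; python3 ws.py w15 >/dev/null
python3 - <<'E'
from parts import *
d=pickle.load(open('w.pkl','rb')); t=snap('top'); 
find(d,'trim',(646,309),60); find(t,'trim',(646,309),50)
find(t,'relay',(580,75),40);find(t,'trafo',(600,72),40);find(t,'relay',(591,198),50); find(t,'cap',(509,345),50);find(t,'term',(405,326),50)
E
```

```text
40.75 ty -0.266 turned 1.674 0.505984670938492 [ 0.4 -0.8  0.2] [-0.063 -0.111 -0.051] [640.2 299.5 297.8] tz [-0. -0. -1.] [ 0.33  0.77  1.08 -0.    1.29  0.6 ]
grasp [640.  298.9 138.8]
trim 345 [320. 190.] [643.9 310.6] [(18.9, 14.9), (20.7, 104.4)]
trafo 52 [328. 199.] [597.8  76. ] [(19.3, 172.2), (23.4, 82.2)]
```

>>> {"fn": "arm_command", "kwargs": {
  "series": [
    [[0,0,0.14],[0.002,0.006,-0.01],50],
    [[0,0,0.28],[0.004,0.011,-0.03],50],
    [[0,0,0.42],[0.004,0.011,-0.05],50],
    [[0,0,0.525],[0.004,0.011,-0.075],50],
    [[0,0,0.525],[0.004,0.011,-0.075],50]
  ]
}}

```text
time_s: 41.35
position: [643.9, 307.5, 219.4]
ee_rot: [-0.0, 0.611, 0.792, -0.004]
ft_force: [-0.0, 1.0, -0.5]
finger_gap: 0.501
finger_force: 0.0
```

```bash
python3 plan.py 644 310.6 27 15 0
python3 - <<'E'
from parts import *
t=snap('top'); find(t,'relay',(580,75),40,22);find(t,'trafo',(600,72),40);find(t,'tub',(586,63),60);find(t,'cap',(509,345),50)
h=cv2.cvtColor(t['pixels'],cv2.COLOR_BGR2HSV); u=w2px(t,[[587,63,20]])[0].astype(int); print(u); print(t['pixels'][u[1]-11:u[1]+11:2,u[0]-11:u[0]+11:2].tolist())
E
```

```text
TCP [644.  310.6 186. ] shift [ 0.0001  0.0031 -0.0334] rot [ 0.0059 -0.0055  0.0059] 0.6 t 41.35 [ 0.34  0.85  1.13 -0.    1.16  0.08]
trafo 52 [328. 199.] [597.8  76. ] [(19.3, 172.2), (23.4, 82.2)]
tub 391 [333. 203.] [582.8  66.2] [(70.1, 167.8), (65.0, 77.5)]
[332 202]
[[[79, 104, 126], [60, 128, 152], [28, 76, 89], [30, 77, 89], [41, 107, 125], [61, 166, 172], [72, 153, 163], [109, 172, 198], [119, 167, 199], [122, 163, 199], [125, 163, 199]], [[84, 110, 134], [49, 122, 145], [50, 130, 153], [41, 105, 123], [33, 91, 107], [31, 81, 95], [28, 76, 89], [35, 93, 105], [52, 140, 145], [74, 183, 188], [93, 177, 194]], [[81, 120, 145], [48, 128, 151], [47, 113, 154], [52, 69, 105], [51, 99, 118], [52, 120, 140], [48, 125, 147], [39, 103, 121], [39, 106, 116], [31, 80, 93], [30, 77, 90]], [[73, 130, 156], [49, 131, 154], [43, 104, 165], [41, 90, 164], [40, 90, 164], [41, 91, 165], [50, 131, 162], [52, 141, 167], [53, 142, 167], [66, 181, 190], [57, 158, 165]], [[60, 125, 149], [51, 135, 161], [41, 90, 164], [40, 91, 165], [41, 91, 165], [42, 92, 165], [51, 141, 166], [51, 141, 166], [5
[... 414 characters left out ...]
[156, 159, 159], [156, 158, 159], [157, 160, 161], [157, 158, 159], [73, 144, 165], [53, 142, 167], [53, 142, 167], [53, 142, 167], [53, 142, 167], [70, 188, 190]], [[118, 131, 136], [142, 144, 148], [152, 154, 157], [157, 160, 160], [153, 158, 160], [53, 141, 167], [54, 142, 167], [52, 141, 166], [53, 142, 167], [51, 139, 163], [76, 174, 181]], [[56, 152, 172], [56, 141, 160], [46, 96, 123], [71, 91, 116], [120, 142, 149], [53, 141, 167], [53, 141, 167], [53, 141, 167], [54, 142, 167], [55, 149, 170], [82, 156, 166]], [[28, 76, 89], [39, 103, 113], [65, 175, 177], [50, 134, 157], [52, 140, 165], [53, 141, 167], [53, 141, 167], [54, 142, 167], [53, 142, 167], [61, 166, 177], [84, 122, 143]]]
```

The relay (grey-white, about (326,206)) and the transformer (orange, (328,199)) are both in the tub's left half, and the right half is free. Now the trimmer.

>>> {"fn": "arm_command", "kwargs": {
  "series": [
    [[0,0,0],[0,0.003,-0.015],50],
    [[0,0,0],[0,0.003,-0.03],50],
    [[0,0,0],[0,0.003,-0.034],50],
    [[0,0,0],[0,0.003,-0.034],50],
    [[0,0,0],[0,0.003,-0.034],5]
  ]
}}

```text
time_s: 41.9
position: [644.8, 312.7, 189.4]
ee_rot: [0.002, 0.611, 0.792, -0.001]
ft_force: [-0.1, -0.2, 0.8]
finger_gap: 0.452
finger_force: 0.0
```

>>> {"fn": "arm_command", "kwargs": {
  "series": [
    [[0,0,0],[0,0,0],5],
    [[0,0,0],[0,0,0],5],
    [[0,0,0],[0,0,0],5],
    [[0,0,0],[0,0,0],5],
    [[0,0,0],[0,0,0],5]
  ]
}}

```text
time_s: 42.4
position: [644.8, 312.6, 189.6]
ee_rot: [0.002, 0.611, 0.792, -0.0]
ft_force: [-0.4, 0.5, 2.3]
finger_gap: 0.195
finger_force: 20.0
```

>>> {"fn": "arm_command", "kwargs": {
  "series": [
    [[0,0,0],[0,0,0.01],5],
    [[0,0,0],[0,-0.01,0.04],5],
    [[0,0,0],[0,-0.03,0.08],5],
    [[0,0,0],[-0.01,-0.07,0.1],5],
    [[0,0,0],[-0.02,-0.11,0.1],5]
  ]
}}

```text
time_s: 42.9
position: [625.1, 202.2, 293.9]
ee_rot: [0.004, 0.61, 0.792, 0.002]
ft_force: [0.6, -0.1, -0.5]
finger_gap: 0.193
finger_force: 20.0
```

```bash
python3 st.py; python3 plan.py 593 47 66 -15 0
```

```text
42.9 ty 0.258 turned 1.15 0.19305746020926584 [ 0.6 -0.1 -0.5] [-0.019 -0.143 -0.015] [625.1 202.2 293.9] tz [ 0.01 -0.   -1.  ] [ 0.2   0.67  1.28 -0.    1.18 -0.06]
grasp [626.7 201.9 134.9]
TCP [593.  47. 225.] shift [-0.0321 -0.1552 -0.0689] rot [ 0.0041  0.0091 -0.5203] 29.8 t 42.9 [ 0.2   0.67  1.28 -0.    1.18 -0.06]
```

>>> {"fn": "arm_command", "kwargs": {
  "series": [
    [[0,0,-0.13],[-0.006,-0.04,0],5],
    [[0,0,-0.26],[-0.012,-0.08,0],5],
    [[0,0,-0.39],[-0.018,-0.12,0],5],
    [[0,0,-0.52],[-0.024,-0.155,-0.015],5],
    [[0,0,-0.52],[-0.026,-0.16,-0.045],5]
  ]
}}

```text
time_s: 43.4
position: [599.3, 38.8, 246.9]
ee_rot: [0.004, 0.796, 0.605, 0.001]
ft_force: [-0.3, 0.6, 0.3]
finger_gap: 0.196
finger_force: 20.0
```

>>> {"fn": "arm_command", "kwargs": {
  "series": [
    [[0,0,0],[0,0,-0.018],5],
    [[0,0,0],[0,0,-0.024],5],
    [[0,0,0],[0,0,-0.024],5],
    [[0,0,0],[0,0,-0.024],35],
    [[0,0,0],[0,0,-0.024],35]
  ]
}}

```text
time_s: 43.9
position: [598.9, 42.6, 220.9]
ee_rot: [0.002, 0.794, 0.608, -0.001]
ft_force: [0.2, 0.5, -0.1]
finger_gap: 0.316
finger_force: 0.3
```

>>> {"fn": "arm_command", "kwargs": {
  "series": [
    [[0,0,0],[0,0,0],40],
    [[0,0,0],[0,0,0.02],50],
    [[0,0,0],[-0.01,0.03,0.06],50],
    [[0,0,0],[-0.02,0.07,0.08],50],
    [[0,0,0],[-0.03,0.11,0.08],50]
  ]
}}

```text
time_s: 44.4
position: [569.1, 153.6, 303.6]
ee_rot: [0.003, 0.794, 0.608, 0.002]
ft_force: [0.3, -0.2, 0.1]
finger_gap: 0.499
finger_force: 0.0
```

>>> {"fn": "arm_command", "kwargs": {
  "series": [
    [[0,0,0],[-0.013,0.045,0],50],
    [[0,0,0],[-0.026,0.09,0],50],
    [[0,0,0],[-0.039,0.135,0],50],
    [[0,0,0],[-0.05,0.17,0],50],
    [[0,0,0],[-0.05,0.17,0],50]
  ]
}}

```text
time_s: 44.9
position: [516.6, 326.7, 299.8]
ee_rot: [0.001, 0.792, 0.61, -0.001]
ft_force: [0.4, -0.3, -0.2]
finger_gap: 0.498
finger_force: 0.0
```

```bash
python3 ws.py w16
python3 - <<'E'
from parts import *
d=pickle.load(open('w.pkl','rb')); t=snap('top'); 
find(d,'cap',(509,345),60); find(t,'cap',(509,345),50); find(d,'relay',(509,345),50,24)
find(t,'trim',(597,45),40);find(d,'trim',(597,45),40);find(t,'trim',(646,309),50);find(t,'trafo',(600,72),40);find(t,'tub',(586,63),60);find(t,'term',(405,326),50)
E
```

```text
44.95 [517.5 324.6 299.7] ty -14.8 tz [-0.001 -0.004 -1.   ] [ 0.44  0.59  1.42 -0.    1.14  0.7 ] 0.49922264132408345
[-0.2  0.3 -1.3] [-0.002 -0.103  0.018]
cap 218 [304. 178.] [509.  352.3] [(20.2, 165.2), (24.4, 75.1)]
relay 307 [304. 181.] [509.  351.3] [(16.5, 30.0), (16.9, 119.7)]
trim 31 [342. 196.] [608.6  35.3] [(19.2, 163.1), (17.9, 73.0)]
trafo 46 [328. 199.] [597.8  76.5] [(18.3, 167.7), (22.3, 77.5)]
tub 369 [332. 203.] [582.6  66.5] [(69.1, 166.9), (67.0, 76.6)]
```

>>> {"fn": "arm_command", "kwargs": {
  "series": [
    [[0,0,0],[-0.004,0.01,-0.02],50],
    [[0,0,0],[-0.008,0.02,-0.04],50],
    [[0,0,0],[-0.008,0.02,-0.06],50],
    [[0,0,0],[-0.008,0.02,-0.06],50],
    [[0,0,0],[-0.008,0.02,-0.06],50]
  ]
}}

```text
time_s: 45.5
position: [511.4, 341.4, 240.3]
ee_rot: [0.001, 0.794, 0.608, -0.001]
ft_force: [-0.7, 0.4, 0.3]
finger_gap: 0.5
finger_force: 0.0
```

```bash
python3 ws.py w17
python3 - <<'E'
from parts import *
d=pickle.load(open('w.pkl','rb'))
find(d,'cap',(509,350),40); find(d,'relay',(509,350),40,24)
h=cv2.cvtColor(d['pixels'],cv2.COLOR_BGR2HSV); c=w2px(d,[[509,349,24]])[0].astype(int); print(c)
k=((h[...,1]<60)&(h[...,2]>90)).astype(np.uint8)*255; k[240:]=0; m=np.zeros_like(k); cv2.circle(m,tuple(map(int,c)),40,255,-1); k&=m
q=np.argwhere(k)[:,::-1]; b=q.min(0),q.max(0); print(b,px2w(d,[q.mean(0)],24), [np.hypot(*(px2w(d,[b[0]],24)-px2w(d,[b[1]],24))[0,:2])])
t=snap('top')
h=cv2.cvtColor(t['pixels'],cv2.COLOR_BGR2HSV)
u=w2px(t,[[602,38,40]])[0].astype(int); print(u,t['pixels'][u[1]-9:u[1]+7:1,u[0]-8:u[0]+9:1].tolist())
E
```

```text
45.55 [511.5 341.7 241. ] ty -15.1 tz [ 0.001 -0.003 -1.   ] [ 0.47  0.67  1.46 -0.    1.02  0.73] 0.5012139119824931
[ 1.  -1.   0.2] [-0.021 -0.059 -0.031]
cap 410 [312. 208.] [509.6 353.6] [(20.7, 164.8), (26.6, 75.3)]
relay 479 [312. 216.] [508.9 351.2] [(16.8, 164.8), (17.1, 75.2)]
[312 218]
(array([296, 193]), array([328, 231])) [[508.9187741 351.476723   24.       ]] [np.float64(35.89747395083797)]
[341 196] [[[129, 170, 202], [129, 171, 203], [130, 171, 203], [130, 171, 203], [130, 171, 203], [129, 170, 202], [129, 170, 203], [129, 170, 203], [130, 170, 203], [130, 171, 203], [129, 170, 202], [129, 171, 203], [129, 170, 203], [129, 171, 203], [130, 171, 203], [130, 170, 203], [130, 170, 203]], [[131, 172, 203], [132, 173, 204], [131, 173, 203], [131, 172, 203], [131, 172, 203], [132, 173, 203], [131, 172, 203], [131, 172, 203], [131, 172, 203], [132, 173, 203], [131, 173, 203], [131, 173, 203], [132, 173, 203], [132, 173, 203], [132, 173, 203], [132, 173, 203], [132, 173, 203]], [[131, 172, 203], [131, 172, 203], [131, 172, 202], [132, 173, 203], [132, 173, 203], [132, 173, 2
[... 3082 characters left out ...]
, 204], [67, 183, 180], [60, 159, 152], [59, 118, 114], [79, 104, 123], [89, 116, 142], [88, 115, 140], [89, 116, 141], [89, 116, 142], [89, 116, 141]], [[51, 139, 165], [51, 139, 164], [67, 183, 190], [75, 205, 204], [75, 205, 205], [74, 205, 204], [75, 205, 205], [74, 205, 204], [66, 181, 184], [69, 187, 189], [82, 155, 166], [86, 113, 138], [87, 113, 138], [88, 114, 139], [87, 114, 138], [87, 113, 138], [88, 114, 139]], [[51, 139, 164], [51, 139, 164], [67, 183, 190], [75, 205, 204], [75, 205, 204], [74, 204, 204], [75, 205, 205], [74, 204, 204], [64, 179, 183], [68, 172, 179], [80, 143, 156], [83, 109, 132], [83, 108, 132], [83, 108, 133], [84, 110, 133], [83, 109, 133], [84, 109, 133]]]
```

The capacitor is at (509,351). In the top view the trimmer, at (341,196), is perched on the tub's rim corner, so I'll mend that next. First I'm fetching the capacitor, since the hand is right above it.

>>> {"fn": "arm_command", "kwargs": {
  "series": [
    [[0,0,0],[-0.002,0.006,-0.01],50],
    [[0,0,0],[-0.003,0.01,-0.025],50],
    [[0,0,0],[-0.003,0.01,-0.045],50],
    [[0,0,0],[-0.003,0.01,-0.051],50],
    [[0,0,0],[-0.003,0.01,-0.051],50]
  ]
}}

```text
time_s: 46.1
position: [507.1, 352.6, 187.5]
ee_rot: [0.001, 0.794, 0.608, -0.003]
ft_force: [0.5, 0.7, 0.6]
finger_gap: 0.5
finger_force: 0.0
```

>>> {"fn": "arm_command", "kwargs": {
  "series": [
    [[0,0,0],[0,0,0],10],
    [[0,0,0],[0,0,0],10],
    [[0,0,0],[0,0,0],10],
    [[0,0,0],[0,0,0],10],
    [[0,0,0],[0,0,0],10]
  ]
}}

```text
time_s: 46.6
position: [507.9, 352.7, 189.8]
ee_rot: [0.001, 0.794, 0.608, -0.0]
ft_force: [0.2, -0.3, 2.2]
finger_gap: 0.231
finger_force: 20.0
```

>>> {"fn": "arm_command", "kwargs": {
  "series": [
    [[0,0,0],[0,0,0.01],10],
    [[0,0,0.1],[0,0,0.03],10],
    [[0,0,0.24],[0,0,0.06],10],
    [[0,0,0.38],[0,0,0.1],10],
    [[0,0,0.52],[0,0,0.11],10]
  ]
}}

```text
time_s: 47.1
position: [508.4, 353.0, 304.6]
ee_rot: [0.003, 0.608, 0.794, 0.003]
ft_force: [0.1, 0.5, 0.1]
finger_gap: 0.228
finger_force: 20.0
```

```bash
python3 plan.py 572 54 68 75 0; python3 st.py
```

```text
TCP [572.  54. 227.] shift [ 0.0636 -0.299  -0.0776] rot [-0.005   0.0074  1.0462] 59.9 t 47.1 [ 0.48  0.6   1.39 -0.    1.15  0.22]
47.1 ty 0.263 turned 1.145 0.2281381466834054 [0.1 0.5 0.1] [-0.019 -0.112  0.06 ] [508.4 353.  304.6] tz [ 0.01  0.   -1.  ] [ 0.48  0.6   1.39 -0.    1.15  0.22]
grasp [509.8 353.1 145.6]
```

>>> {"fn": "arm_command", "kwargs": {
  "series": [
    [[0,0,0.131],[0.0082,-0.0375,0],10],
    [[0,0,0.262],[0.0164,-0.075,0],10],
    [[0,0,0.393],[0.0246,-0.1125,0],10],
    [[0,0,0.524],[0.0328,-0.15,0],10],
    [[0,0,0.655],[0.041,-0.1875,0],10]
  ]
}}

```text
time_s: 47.6
position: [548.7, 163.6, 299.9]
ee_rot: [0.002, 0.321, 0.947, -0.0]
ft_force: [0.9, -0.1, -0.6]
finger_gap: 0.226
finger_force: 20.0
```

>>> {"fn": "arm_command", "kwargs": {
  "series": [
    [[0,0,0.131],[0.0082,-0.0375,0],10],
    [[0,0,0.262],[0.0164,-0.075,0],10],
    [[0,0,0.391],[0.0245,-0.1125,0],10],
    [[0,0,0.391],[0.0245,-0.1125,-0.02],10],
    [[0,0,0.391],[0.0245,-0.1125,-0.05],10]
  ]
}}

```text
time_s: 48.1
position: [574.1, 51.0, 251.0]
ee_rot: [0.004, 0.135, 0.991, 0.0]
ft_force: [-0.6, -0.6, -0.8]
finger_gap: 0.232
finger_force: 20.0
```

>>> {"fn": "arm_command", "kwargs": {
  "series": [
    [[0,0,0],[0,0,-0.02],10],
    [[0,0,0],[0,0,-0.029],10],
    [[0,0,0],[0,0,-0.029],10],
    [[0,0,0],[0,0,-0.029],10],
    [[0,0,0],[0,0,-0.029],10]
  ]
}}

```text
time_s: 48.6
position: [573.5, 52.6, 221.3]
ee_rot: [0.003, 0.133, 0.991, 0.0]
ft_force: [0.0, 0.5, -0.0]
finger_gap: 0.23
finger_force: 20.0
```

```bash
python3 st.py
```

```text
48.6 ty 1.303 turned 0.105 0.22996766812178185 [ 0.   0.5 -0. ] [ 0.065 -0.184  0.02 ] [573.5  52.6 221.3] tz [ 0.01 -0.   -1.  ] [-0.04  0.63  1.6  -0.    0.9  -1.34]
grasp [574.4  52.6  62.3]
```

>>> {"fn": "arm_command", "kwargs": {
  "series": [
    [[0,0,0],[0,0,0.003],10],
    [[0,0,0],[0,0,0.003],40],
    [[0,0,0],[0,0,0.003],40],
    [[0,0,0],[0,0,0.025],45],
    [[0,0,0],[0,0,0.07],45]
  ]
}}

```text
time_s: 49.1
position: [572.2, 52.5, 287.7]
ee_rot: [-0.002, 0.134, 0.991, -0.0]
ft_force: [0.8, -0.9, 0.3]
finger_gap: 0.449
finger_force: 0.0
```

>>> {"fn": "arm_command", "kwargs": {
  "series": [
    [[0,0,0],[-0.04,0,0.02],45],
    [[0,0,0],[-0.08,0,0.03],45],
    [[0,0,0],[-0.09,0,0.03],45],
    [[0,0,0],[-0.09,0,0.03],45],
    [[0,0,0],[-0.09,0,0.03],45]
  ]
}}

```text
time_s: 49.6
position: [484.1, 52.5, 320.2]
ee_rot: [0.002, 0.134, 0.991, 0.0]
ft_force: [0.3, 1.1, 0.3]
finger_gap: 0.449
finger_force: 0.0
```

```bash
python3 ws.py w18
python3 - <<'E'
from parts import *
d=pickle.load(open('w.pkl','rb')); s=snap('scene'); t=snap('top')
def crop(x,P,r,w,h):
    u=w2px(x,[P])[0].astype(int); y0=max(0,u[1]-r); x0=max(0,u[0]-int(r*w/h)); print(x0,y0,u)
    return cv2.resize(x['pixels'][y0:u[1]+r,x0:u[0]+int(r*w/h)],(w,h),interpolation=cv2.INTER_CUBIC)
c=(588,63,30)
cv2.imwrite('pics/last.png',np.vstack([np.hstack([crop(s,c,36,400,300),crop(t,c,24,400,300)]),cv2.resize(d['pixels'][:240],(800,300))]))
E
```

```text
49.65 [484.3  52.5 319.9] ty 74.6 tz [ 0.004 -0.    -1.   ] [-0.05  0.36  1.75 -0.    1.02 -1.35] 0.4502992413716395
[-0.1 -0.8 -0.6] [ 0.146 -0.157  0.001]
264 182 [312 218]
300 177 [332 201]
```

View pics/last.png

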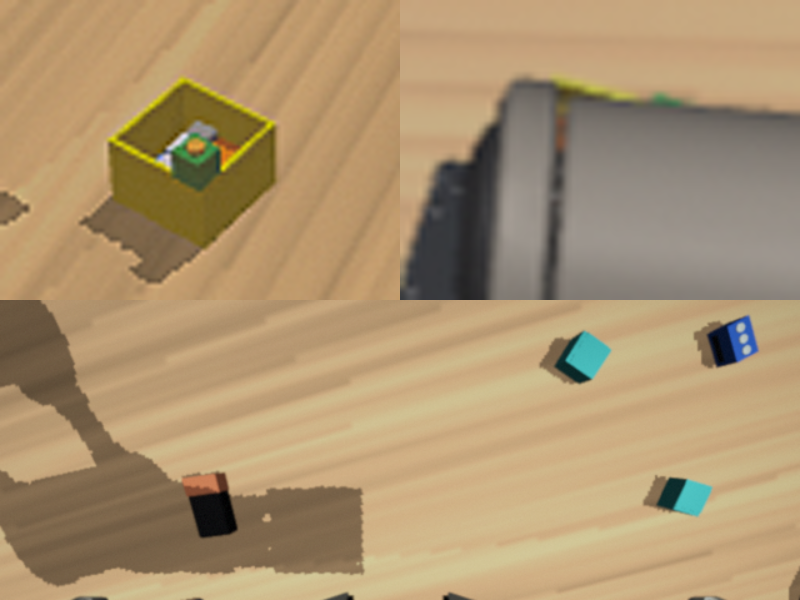

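The scene crop shows the trimmer, with its stub up, hung on the tub's (+x,-y) corner. The capacitor, relay and transformer are lower inside. I'll triangulate the stub from the two views.

Run:
```python
from parts import *
s=snap('scene'); t=pickle.load(open('top.pkl','rb'))
hs=cv2.cvtColor(s['pixels'],cv2.COLOR_BGR2HSV)
k=cv2.inRange(hs,(8,110,120),(21,255,255)); k[:212]=0;k[222:]=0;k[:,:305]=0;k[:,318:]=0
q=np.argwhere(k); print(len(q),q.mean(0)[::-1]); us=q.mean(0)[::-1]
def ray(d,u): a=px2w(d,[u],0)[0]; o=d['pose'][:3,3]; v=a-o; return o,v/np.linalg.norm(v)
for ut in ((342,195.3),(341.5,195.8)):
    o1,v1=ray(s,us); o2,v2=ray(t,ut)
    A=np.c_[v1,-v2]; l=np.linalg.lstsq(A,o2-o1,rcond=None)[0]; p,q2=o1+l[0]*v1,o2+l[1]*v2; print(((p+q2)/2).round(1),np.linalg.norm(p-q2).round(1))
# rim corner rows: bright yellow rim in scene
c=[(108,140),(185,78),(276,124)]
print(px2w(s,[(264+a/4.167,182+b/4.167) for a,b in c],44).round(1))
```

```text
22 [313.09090909 216.90909091]
[602.   37.6  61.5] 2.3
[601.   39.1  59.9] 2.8
[[545.5  38.9  44. ]
 [561.3 100.8  44. ]
 [622.4  85.9  44. ]]
```

```bash
python3 plan.py 601 38.5 66 75 0
```

```text
TCP [601.   38.5 225. ] shift [ 0.117  -0.014  -0.0945] rot [0.0002 0.0029 0.0061] 0.4 t 49.8 [-0.05  0.36  1.75 -0.    1.02 -1.35]
```

>>> {"fn": "arm_command", "kwargs": {
  "series": [
    [[0,0,0],[0.04,-0.005,0],45],
    [[0,0,0],[0.08,-0.01,0],45],
    [[0,0,0],[0.117,-0.014,0],45],
    [[0,0,0],[0.117,-0.014,-0.02],45],
    [[0,0,0],[0.117,-0.014,-0.05],45]
  ]
}}

```text
time_s: 50.3
position: [602.1, 38.3, 270.0]
ee_rot: [0.004, 0.134, 0.991, 0.0]
ft_force: [0.8, 0.4, -0.4]
finger_gap: 0.449
finger_force: 0.0
```

>>> {"fn": "arm_command", "kwargs": {
  "series": [
    [[0,0,0],[0,0,-0.02],45],
    [[0,0,0],[0,0,-0.035],45],
    [[0,0,0],[0,0,-0.044],45],
    [[0,0,0],[0,0,-0.044],45],
    [[0,0,0],[0,0,-0.044],45]
  ]
}}

```text
time_s: 50.8
position: [600.6, 38.5, 226.4]
ee_rot: [0.002, 0.134, 0.991, 0.0]
ft_force: [-0.3, -0.6, 0.3]
finger_gap: 0.452
finger_force: 0.0
```

>>> {"fn": "arm_command", "kwargs": {
  "series": [
    [[0,0,0],[0,0,0],10],
    [[0,0,0],[0,0,0],10],
    [[0,0,0],[0,0,0],10],
    [[0,0,0],[0,0,0],10],
    [[0,0,0],[0,0,0],10]
  ]
}}

```text
time_s: 51.3
position: [600.3, 38.6, 226.7]
ee_rot: [0.002, 0.133, 0.991, 0.0]
ft_force: [-0.7, -0.6, 2.1]
finger_gap: 0.195
finger_force: 20.0
```

```bash
python3 st.py
```

```text
51.3 ty 1.303 turned 0.105 0.19496864719305831 [-0.7 -0.6  2.1] [ 0.118 -0.107  0.061] [600.3  38.6 226.7] tz [ 0. -0. -1.] [-0.06  0.66  1.52 -0.    0.96 -1.37]
grasp [601.   38.5  67.7]
```

It's gripped again at 18 mm. I'm lifting, shifting inward and releasing.

>>> {"fn": "arm_command", "kwargs": {
  "series": [
    [[0,0,0],[0,0,0.006],10],
    [[0,0,0],[0,0,0.012],10],
    [[0,0,0],[-0.005,0.004,0.012],10],
    [[0,0,0],[-0.009,0.006,0.012],10],
    [[0,0,0],[-0.009,0.006,0.012],10]
  ]
}}

```text
time_s: 51.8
position: [590.4, 45.1, 238.0]
ee_rot: [0.001, 0.133, 0.991, 0.0]
ft_force: [0.6, -0.7, 0.4]
finger_gap: 0.192
finger_force: 20.0
```

>>> {"fn": "arm_command", "kwargs": {
  "series": [
    [[0,0,0],[0,0,-0.006],10],
    [[0,0,0],[0,0,-0.012],10],
    [[0,0,0],[0,0,-0.012],10],
    [[0,0,0],[0,0,-0.012],35],
    [[0,0,0],[0,0,-0.012],40]
  ]
}}

```text
time_s: 52.3
position: [591.3, 44.5, 226.1]
ee_rot: [0.002, 0.134, 0.991, 0.0]
ft_force: [0.2, -0.3, 0.5]
finger_gap: 0.32
finger_force: 0.0
```

>>> {"fn": "arm_command", "kwargs": {
  "series": [
    [[0,0,0],[0,0,0],45],
    [[0,0,0],[0,0,0.03],45],
    [[0,0,0],[-0.01,0,0.07],50],
    [[0,0,0],[-0.05,0.03,0.08],50],
    [[0,0,0],[-0.08,0.07,0.08],50]
  ]
}}

```text
time_s: 52.8
position: [511.2, 113.3, 308.4]
ee_rot: [0.004, 0.135, 0.991, 0.001]
ft_force: [0.4, 1.6, -0.3]
finger_gap: 0.495
finger_force: 0.0
```

>>> {"fn": "arm_command", "kwargs": {
  "series": [
    [[0,0,-0.13],[-0.025,0.04,0],50],
    [[0,0,-0.26],[-0.05,0.08,0],50],
    [[0,0,-0.39],[-0.075,0.12,0],50],
    [[0,0,-0.52],[-0.095,0.16,0],50],
    [[0,0,-0.65],[-0.1,0.185,0],50]
  ]
}}

```text
time_s: 53.3
position: [409.6, 301.0, 306.6]
ee_rot: [0.001, 0.444, 0.896, -0.0]
ft_force: [0.2, -0.5, 0.6]
finger_gap: 0.501
finger_force: 0.0
```

```bash
python3 ws.py w19
python3 - <<'E'
from parts import *
d=pickle.load(open('w.pkl','rb')); t=snap('top'); s=snap('scene')
find(d,'term',(405,326),80); find(t,'term',(405,326),60)
find(t,'trim',(594,44),40);find(s,'trim',(594,44),40); find(t,'tub',(586,63),60); find(t,'trafo',(598,74),40)
E
python3 plan.py 405 322 60 0 0
```

```text
53.35 [409.8 303.3 306.8] ty 36.8 tz [ 0.004  0.    -1.   ] [ 0.49  0.42  1.71 -0.    1.01 -0.15] 0.5013205999024967
[-1.1  2.4  0.5] [ 0.085 -0.057 -0.01 ]
term 393 [329. 175.] [402.7 327. ] [(16.9, 103.7), (25.9, 13.6)]
trim 45 [338. 199.] [599.1  43.9] [(23.0, 155.1), (21.3, 64.7)]
trim 23 [311. 222.] [584.   63.6] [(18.1, 39.8), (12.9, 122.7)]
tub 289 [332. 203.] [582.1  64.9] [(69.3, 167.8), (66.4, 77.5)]
trafo 47 [328. 199.] [597.5  75.1] [(18.3, 167.7), (22.3, 77.5)]
TCP [405. 322. 219.] shift [-0.0061  0.0219 -0.0874] rot [ 0.003   0.0026 -0.6571] 37.6 t 53.45 [ 0.48  0.42  1.71 -0.    1.01 -0.17]
```

The trimmer is inside now: it moved to top px (338,199), and the tub's outline is intact again. Last is the terminal block at (403,327).

>>> {"fn": "arm_command", "kwargs": {
  "series": [
    [[0,0,-0.135],[-0.003,0.01,-0.02],60],
    [[0,0,-0.27],[-0.007,0.02,-0.04],60],
    [[0,0,-0.405],[-0.007,0.024,-0.07],60],
    [[0,0,-0.405],[-0.007,0.024,-0.075],60],
    [[0,0,-0.405],[-0.007,0.024,-0.075],60]
  ]
}}

```text
time_s: 53.95
position: [405.0, 321.9, 230.7]
ee_rot: [0.001, 0.613, 0.79, -0.002]
ft_force: [0.2, 0.3, 0.6]
finger_gap: 0.602
finger_force: 0.0
```

```bash
python3 plan.py 403 327 27 13.6 0; python3 ws.py w20 >/dev/null
python3 - <<'E'
from parts import *
d=pickle.load(open('w.pkl','rb')); find(d,'term',(403,327),40)
E
```

```text
TCP [403. 327. 186.] shift [-0.002   0.0051 -0.0447] rot [ 0.0045 -0.0004 -0.0145] 0.9 t 53.95 [ 0.52  0.54  1.76 -0.    0.85  0.28]
term 819 [318. 219.] [402.7 328.4] [(24.7, 14.5), (20.6, 105.4)]
```

>>> {"fn": "arm_command", "kwargs": {
  "series": [
    [[0,0,0],[-0.002,0.005,-0.015],60],
    [[0,0,0],[-0.002,0.005,-0.03],60],
    [[0,0,0],[-0.002,0.005,-0.044],60],
    [[0,0,0],[-0.002,0.005,-0.044],60],
    [[0,0,0],[-0.002,0.005,-0.044],15]
  ]
}}

```text
time_s: 54.5
position: [403.4, 327.7, 188.4]
ee_rot: [0.002, 0.614, 0.789, 0.0]
ft_force: [-0.2, 0.4, -0.7]
finger_gap: 0.552
finger_force: 0.0
```

>>> {"fn": "arm_command", "kwargs": {
  "series": [
    [[0,0,0],[0,0,0],10],
    [[0,0,0],[0,0,0],10],
    [[0,0,0],[0,0,0],10],
    [[0,0,0],[0,0,0],10],
    [[0,0,0],[0,0,0],10]
  ]
}}

```text
time_s: 55.0
position: [402.9, 327.9, 187.7]
ee_rot: [0.002, 0.614, 0.789, -0.0]
ft_force: [-1.0, -1.8, 6.4]
finger_gap: 0.281
finger_force: 20.0
```

>>> {"fn": "arm_command", "kwargs": {
  "series": [
    [[0,0,0],[0,0,0.01],10],
    [[0,0,-0.05],[0.015,-0.01,0.04],10],
    [[0,0,-0.15],[0.03,-0.04,0.075],10],
    [[0,0,-0.25],[0.05,-0.08,0.1],10],
    [[0,0,-0.35],[0.07,-0.12,0.11],10]
  ]
}}

```text
time_s: 55.5
position: [473.4, 207.1, 300.2]
ee_rot: [0.002, 0.743, 0.669, 0.001]
ft_force: [0.3, 0.1, -0.1]
finger_gap: 0.278
finger_force: 20.0
```

```bash
python3 plan.py 583 61 70 -15 0; python3 st.py
python3 - <<'E'
from parts import *
t=snap('top');s=snap('scene')
C['stub']=((8,110,120),(21,255,255),21,10)
find(t,'trim',(594,44),40); find(t,'tub',(586,63),60)
u=w2px(t,[[584,62.4,25]])[0].round().astype(int)
h=cv2.cvtColor(t['pixels'],cv2.COLOR_BGR2HSV)[u[1]-13:u[1]+13,u[0]-13:u[0]+13]
def L(v):
    H,S,V=map(int,v)
    if S<70: return 'W' if V>120 else 'k'
    if H<18: return 'o'
    if H<36: return 'y' if V>150 else '-'
    if H<90: return 'g'
    return 'b' if H<135 else 'r'
print(u); print('\n'.join(''.join(L(v) for v in r) for r in h))
E
```

```text
TCP [583.  61. 229.] shift [ 0.1096 -0.1461 -0.0712] rot [ 0.0025  0.0045 -0.1574] 9.0 t 55.5 [ 0.26  0.44  1.7  -0.    1.01  0.37]
55.5 ty -0.104 turned 1.512 0.2775130181075434 [ 0.3  0.1 -0.1] [ 0.034 -0.204  0.011] [473.4 207.1 300.2] tz [ 0. -0. -1.] [ 0.26  0.44  1.7  -0.    1.01  0.37]
grasp [474.2 206.8 141.2]
trim 45 [338. 199.] [599.1  43.9] [(23.0, 155.1), (21.3, 64.7)]
tub 287 [332. 203.] [582.1  64.9] [(69.3, 167.8), (66.4, 77.5)]
[332 203]
ooooyyyyyyyyyyyyoooooooooo
ooooyy-----yyyyyyyyooooooo
ooooyy---------yyyyyyyyooo
oooyyy-------------yyyyyyy
oooyyyy-----------gg---yyy
yyyyyy-oo-----yy-ggg-----y
yyyyyyyoooooo-yyyggg-y---y
yyyyyyyoooooooyy-ggg---g-y
yyyyyyooooooooyyggggggggyy
ooyyyyoooooooyy-ggggggggyy
ooyyyyoooooooyy-ggggggggyy
oyyyy-oooooooyy-ggggggggyy
oyyyy-kkkoooyyWWWWgggggyy-
yyyWyWkkkkkk-kWWWWWWgg-yy-
yyyWWWWWWWWk-bWWWWWWW--yyo
yyyWWWWWWWWWWWWWWWWWWyyy-o
yyWWWWWWWWWWWbWWWWWWWyyy-o
yyWWWWWWWWWW-bWWWWWWW-yy-o
yy-ooWWWWWWWy-bWWbbW--yyoo
yyyyy--ooWWyy--bbbk-yyyyoo
--yyyyyyy--yyyy---yyyyy-oo
------yyyyyyyyyyyyyyyyy-oo
o--------yyyyyyyyyyyyyyooo
oooo---------yyyyyyyyy-ooo
ooooooo----------yyyyy-ooo
ooooooooooo-----------oooo
```

All four parts are inside the walls. I'm setting the terminal block down on top of them at the middle.

>>> {"fn": "arm_command", "kwargs": {
  "series": [
    [[0,0,-0.04],[0.027,-0.036,0],10],
    [[0,0,-0.08],[0.054,-0.072,0],10],
    [[0,0,-0.12],[0.082,-0.108,0],10],
    [[0,0,-0.157],[0.11,-0.145,-0.01],10],
    [[0,0,-0.157],[0.11,-0.145,-0.03],10]
  ]
}}

```text
time_s: 56.1
position: [585.8, 59.1, 268.1]
ee_rot: [0.004, 0.794, 0.608, 0.001]
ft_force: [-0.4, 1.6, -0.7]
finger_gap: 0.279
finger_force: 20.0
```

>>> {"fn": "arm_command", "kwargs": {
  "series": [
    [[0,0,0],[0,0,-0.02],10],
    [[0,0,0],[0,0,-0.035],10],
    [[0,0,0],[0,0,-0.042],10],
    [[0,0,0],[0,0,-0.045],10],
    [[0,0,0],[0,0,-0.045],10]
  ]
}}

```text
time_s: 56.6
position: [582.5, 63.4, 222.3]
ee_rot: [0.001, 0.792, 0.61, -0.001]
ft_force: [-0.7, 1.3, 0.7]
finger_gap: 0.28
finger_force: 20.0
```

```bash
python3 st.py
```

```text
56.6 ty -0.258 turned 1.666 0.28004747230933896 [-0.7  1.3  0.7] [ 0.047  0.132 -0.007] [582.5  63.4 222.3] tz [-0. -0. -1.] [-0.02  0.65  1.57 -0.    0.93  0.24]
grasp [582.4  62.9  63.3]
```

>>> {"fn": "arm_command", "kwargs": {
  "series": [
    [[0,0,0],[0,0,0.003],10],
    [[0,0,0],[0,0,0.003],45],
    [[0,0,0],[0,0,0.003],45],
    [[0,0,0],[0,0,0.02],45],
    [[0,0,0],[0,0,0.06],45]
  ]
}}

```text
time_s: 57.1
position: [581.8, 62.7, 279.8]
ee_rot: [-0.001, 0.793, 0.61, -0.004]
ft_force: [0.1, -0.0, 0.1]
finger_gap: 0.449
finger_force: 0.0
```

>>> {"fn": "arm_command", "kwargs": {
  "series": [
    [[0,0,0],[-0.02,0.04,0.02],45],
    [[0,0,0],[-0.04,0.08,0.04],45],
    [[0,0,0],[-0.06,0.12,0.05],45],
    [[0,0,0],[-0.08,0.16,0.05],45],
    [[0,0,0],[-0.1,0.2,0.05],45]
  ]
}}

```text
time_s: 57.6
position: [481.9, 264.1, 333.1]
ee_rot: [0.002, 0.793, 0.61, -0.0]
ft_force: [1.1, 0.4, 0.5]
finger_gap: 0.449
finger_force: 0.0
```

>>> {"fn": "arm_command", "kwargs": {
  "series": [
    [[0,0,0],[0,0,0],45],
    [[0,0,0],[0,0,0],45],
    [[0,0,0],[0,0,0],45],
    [[0,0,0],[0,0,0],45],
    [[0,0,0],[0,0,0],45]
  ]
}}

```text
time_s: 58.1
position: [483.4, 261.8, 332.1]
ee_rot: [0.001, 0.793, 0.609, -0.001]
ft_force: [-0.1, -0.1, -0.3]
finger_gap: 0.446
finger_force: 0.0
```

```bash
python3 st.py
python3 - <<'E'
from parts import *
t=snap('top');s=snap('scene')
find(t,'tub',(586,63),60)
def L(v):
    H,S,V=map(int,v)
    if S<70: return 'W' if V>120 else 'k'
    if H<18: return 'o'
    if H<36: return 'y' if V>150 else '-'
    if H<90: return 'g'
    return 'b' if H<135 else 'r'
for d in (t,s):
    u=w2px(d,[[584,62.4,25]])[0].round().astype(int); print(u)
    h=cv2.cvtColor(d['pixels'],cv2.COLOR_BGR2HSV)[u[1]-22:u[1]+15,u[0]-24:u[0]+24]
    print('\n'.join(''.join(L(v) for v in r) for r in h))
for n,c in (('trim',(646,309)),('cap',(509,350)),('term',(404,327)),('relay',(590,197)),('trafo',(478,188))): find(t,n,c,35)
# vise check: knob and jaw
print(w2px(t,[[551,-168,69]]), w2px(s,[[551,-168,69]]))
E
```

```text
58.1 ty -0.261 turned 1.669 0.4463506962559364 [-0.1 -0.1 -0.3] [ 0.019 -0.098 -0.016] [483.4 261.8 332.1] tz [-0. -0. -1.] [ 0.36  0.45  1.56 -0.    1.13  0.62]
grasp [483.4 261.2 173.1]
tub 289 [332. 202.] [582.8  64.4] [(69.3, 167.8), (67.1, 77.5)]
[332 203]
oooooooooooooooooooooooooooooooooooooooooooooooo
oooooooooooooooooooooooooooooooooooooooooooooooo
oooooooooooooooooooooooooooooooooooooooooooooooo
oooooooooooooooooooooooooooooooooooooooooooooooo
oooooooooooooooooooooooooooooooooooooooooooooooo
oooooooooooooooooooooooooooooooooooooooooooooooo
oooooooooooooooooooooooooooooooooooooooooooooooo
ooooooooooooooooyyyoooooooooyooooooyoooyyyooyoyo
oooooooooooooooyyyyyyyyyoooyoooooyyyyoyyyyyyyyyy
oooooooooooooooyy--yyyyyyyyoooooooooooooyyyyyyyy
oooooooooooooooyy------yyyyyyyyooooooooooooooooo
oooooooooooooooyy----------yyyyyyyyooooooooooooo
oooooooooooooooyy--------------yyyyyyyoooooooooo
yyyyoyooyyooooyyyy-----------------yyyyooooooooo
yyyyyyyyyyyyyyyyyyoookkW--y---------yyyooooooooo
yyyyyyyyyyyyyyyyyyoooWbbbWyyyggg----yyyyyyyooooo
yyyyyyyyyyyyyyyyyyooobbWbbbygggggg--yyyyyyyyyyyy
yyyyy
[... 2157 characters left out ...]
ooo
yyooy------------yyWWWWkkobbbboyy-----------yooo
yyyoy--------------yyWbbkoookyyy------------yooo
yyooy----------------yykk-ooyyy-------------yooo
yoooo------------------yygg-yy--------------yooo
oooyy-------------------yyyy----------------oooo
ooooo---------------------y----------------ooooo
ooooo-------------------------------------oooooo
ooooo------------------------------------ooooooo
ooooo-----------------------------------oooooooo
ooooooo--------------------------------ooooooooo
oo-o-oooo-----------------------------oooooooooo
ooooooooooo--------------------------ooooooooooo
oooooooooooo-----------------------yoooooooooooo
[[414.3313184  214.40845489]] [[239.99612609 276.27017178]]
```

```bash
python3 -c "
from h import *
print(workorder.finish_job())"
```

```text
the job is handed in; nothing more can be done
None
```

The job is handed in, with no verdict returned: the board is gripped in the vise after one click, the tub stands mouth-up, and the last pictures show all five parts inside it (the turquoise look-alikes and the bystanders were left alone).

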